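# Load the bench tumbler

### The arm

A 6-joint arm with a two-finger parallel gripper is mounted at the origin on the work surface. World frame = base frame: x ahead of the robot, y to its left, z up, the work surface at z = 0. Lengths are in m, angles in rad, forces in N, time in s.
With the tool pointing down it reaches from about 0.25 to 0.725 m from the base axis. Payload 4 kg.
Tool frame: the origin (TCP) lies on the centre line of the jaws, within the pads' length; the fingertips stand 22 mm ahead of it and the grasp point (between the pads) lies 3 mm ahead of it (bot.tip_reach is the distance from the TCP to the fingertips, in m); z points along the fingers, y is the line along which they close (so a half turn about z gives the same grasp; the last joint's range is limited). The gripper opens to 85 mm and grips with 20 to 120 N. Pads are 22 mm wide; open, the fingers measure 114 mm over their backs; the gripper's body (76 mm by 85 mm) begins 54 mm behind the grasp point. The pads swing forward as they close: fully open they stand 13 mm farther back than shut.
Start: joints at [1.229, 0.241, 0.005, 1.335, 0, 1.571], TCP at [0.168, 0.471, 0.221] pointing down, gripper open.
Joint ranges: [-2.72, 2.72], [-1.05, 1.87], [-1.09, 1.28], [-1.99, 2.15], [-1.42, 1.44], [-3.14, 3.14]. Speed limits (rad/s): [2.79, 2.79, 3.14, 3.14, 3.14, 3.14].

### API

Orientations are given as a unit quaternion [x, y, z, w].
In Python, from workcell import bot gives the robot as it stands. The module is installed in compiled form; this text tells all that it offers.
- The arm moves only by the tool apply_moves, never from a script. Its argument "commands" is a list of rows, each a list of 4 numbers: the shift along the tool's x, y, z scaled (see below), then the turn about the tool's z scaled (see below). In form: [[tx, ty, tz, roll], ...]. A call has exactly 5 rows; each row shifts and turns the commanded pose from where the row before left it, along the tool's axes as they then stand; what a row does not reach is not made up. The controller multiplies each number of a shift by 20 mm and each number of a turn by 60 degrees. A row lasts 1/12 s, in which the tool goes at most 41.7 mm and 7.16 degrees, less where a joint would pass 70% of its speed; a pose out of reach is approached as far as the arm can. A call with a number of a shift or a turn outside -1 to 1 is refused whole. A call with a gripper value outside its range is refused whole. "claw" is the closure, from 0 (fully open) to 1 (shut), set as the call begins (left out, the last holds). The fingers move at their own pace and stop on an object; the grip force is fixed at half the most. Time passes only in rows, so rows that do not move let the fingers close, or fill a call up. It gives the time, the measured TCP pose, the force, the opening and the grip force at its end, in the units of the state.
- bot.get_obs(): the state, without advancing time (a new reading comes with each control period).
- bot.camera(name): name is "scene" or "top"; returns a dict with "image" (384x512x3 uint8, blue, green, red), "camera_matrix" (3x3 intrinsics, pixels), "R" (3x3) and "t" (3): a world point X has camera coordinates R X + t. Camera axes: x right, y down, z forward; pixel columns grow to the right and rows downward; lengths in m; the calibration is good to about 2 mm. A picture is of the moment at which its call begins. There is no depth.
- bot.job_done(): hands the job in; it is judged then, once.
The state is a dict: "clock": time; "joint_pos": joint angles; "joint_vel": joint speeds; "tau": joint torques, N m; "eef_pos": TCP position; "tool_rot": TCP orientation; "ft_force": force on the tool from outside, world axes, zero at the start; "ft_torque": the same for the moment, N m; "grip_width": finger opening in m; "grasp_force": force on a finger pad.
Only numpy, scipy, OpenCV 4.12 (cv2) and the standard library are available. Lean on these libraries where they do the work, as an engineer would, in place of code of your own. Each camera call takes 0.05 s, during which the arm holds its last target. There are 200 camera calls.

### The job

Put the loose beech blocks lying on the bench into the wooden tote with the others, lift the cover off the tumbler and lay it flat on the bench, then tip the tote over the hopper so that every block goes in. Set the empty tote back down upright on the bench and seat the cover back over both pins, flat on the hopper's rim. Only when the cover is on, turn the timer knob clockwise until its pointer stands at the white mark; leave the other things on the bench alone.

Things in the scene. Friction and masses are not known exactly. Their poses are not given: they have to be found in the camera images.
- tumbler: Bench tumbler, fixed: a green open-topped hopper, walls 8 mm thick, inside 160 (x) x 170 (y) mm, inner floor 20 mm and rim 120 mm above the bench. At its -x side a grey control box (104 x 130 mm, 70 mm high, centre at x = -140 mm) carries the timer knob on its top. Origin: centre of the hopper's underside, z up.
- hopper_mouth (a point): Centre of the hopper's mouth at rim height (120 mm above the bench), axes as the tumbler.
- pin_left (a point): Root, at rim height, of the upright steel pin on the tumbler's +y side: 8 mm thick, 14 mm high, 110 mm from the mouth's centre, on an ear 40 (x) x 34 (y) mm flush with the rim.
- pin_right (a point): The same for the pin on the tumbler's -y side.
- cover: Loose aluminium cover plate, 176 (x) x 250 (y) x 6 mm, about 0.4 kg, with two 12 mm through holes at y = +-110 mm, x = 0, and a black grip block on top, 18 (x) x 80 (y) mm, reaching 36 mm above the underside. Starts seated on the rim, pins through its holes; fits either way round. Origin: centre of the plate's underside.
- cover_grip (a point): On the cover's grip block, 30 mm above the plate's underside: pinch here across the cover's x.
- tote: Wooden open tote, outside 220 (x) x 130 (y) mm, floor 6 mm thick, back (-x) and side walls 7 mm thick, 45 mm high; at the front (+x) only a low lip over which it pours. About 0.35 kg empty; a tilt of 60 to 70 degrees empties it. Three blocks lie behind the handle at the start. Origin: centre of the underside, z up.
- tote_grip (a point): Middle of the tote's bar handle: along the tote's y at x = -10 mm, 92 mm above its underside, octagonal, 20 mm across flats, 116 mm long; flats every 45 degrees, so it can be pinched upright or tilted 45 degrees about y. Cheeks 7 mm thick at its ends stand 110 mm high (x -35 to 15 mm).
- tote_lip (a point): Top middle of the tote's front lip, at x = 108 mm, 14 mm above its underside: the last 18 mm of the floor ramp up by 8 mm (24 degrees) to it.
- timer (a joint): Angle of the timer knob in rad, 0 to 2.8, growing as it turns clockwise seen from above; it turns against 0.04 N m of friction and stays where it is left. Its pointer stands at the white mark at 1.57.
- timer_grip (a point): On the black timer knob's axis, 107 mm above the bench, 7 mm below the top of its upright grip bar (46 x 14 mm, 32 mm high). At joint 0 the bar lies along the tumbler's x, with the white pointer line on its -x half; the bar turns with the joint.
- index_mark (a point): The white mark: a tick 5 x 20 mm on the control box's top, on the tumbler's +y side of the knob.
- block1: A beech block 40 x 28 x 26 mm (x, y, z), 22 g, edges slightly rounded; origin at the centre of its underside as it first lies (it may tumble later). Starts in the tote.
- block2: A beech block 40 x 28 x 26 mm (x, y, z), 22 g, edges slightly rounded; origin at the centre of its underside as it first lies (it may tumble later). Starts in the tote.
- block3: A beech block 40 x 28 x 26 mm (x, y, z), 22 g, edges slightly rounded; origin at the centre of its underside as it first lies (it may tumble later). Starts in the tote.
- block4: A beech block 40 x 28 x 26 mm (x, y, z), 22 g, edges slightly rounded; origin at the centre of its underside as it first lies (it may tumble later). Starts loose on the bench; may be absent.
- block5: A beech block 40 x 28 x 26 mm (x, y, z), 22 g, edges slightly rounded; origin at the centre of its underside as it first lies (it may tumble later). Starts loose on the bench; may be absent.
- block6: A beech block 40 x 28 x 26 mm (x, y, z), 22 g, edges slightly rounded; origin at the centre of its underside as it first lies (it may tumble later). Starts loose on the bench; may be absent.
- block7: A beech block 40 x 28 x 26 mm (x, y, z), 22 g, edges slightly rounded; origin at the centre of its underside as it first lies (it may tumble later). Starts loose on the bench; may be absent.
- glue: Bystander: yellow glue bottle, 56 mm wide, 150 mm high, beyond the work; leave alone. Origin under its centre.
- mug: Bystander: white mug, 76 mm wide, 90 mm high; leave alone. Origin under its centre.
- wax_tin: Bystander: flat steel tin, 84 mm wide, 45 mm high, beyond the work; leave alone. Origin under its centre.
There are look-alikes about, which are no part of the job. What is shaped like the block6 but turquoise is not meant. Leave any green look-alike of the block7 alone.

How it is judged:
On the way, in this order (a step that is already met when the one before it is completed fails the run):
1. all the blocks are in the tote, which stands on the bench, and the cover lies flat on the bench (x of block1 in the frame of tote between -0.11 and 0.11 m and y of block1 in the frame of tote between -0.065 and 0.065 m and z of block1 in the frame of tote between -0.005 and 0.065 m and x of block2 in the frame of tote between -0.11 and 0.11 m and y of block2 in the frame of tote between -0.065 and 0.065 m and z of block2 in the frame of tote between -0.005 and 0.065 m and x of block3 in the frame of tote between -0.11 and 0.11 m and y of block3 in the frame of tote between -0.065 and 0.065 m and z of block3 in the frame of tote between -0.005 and 0.065 m and x of block4 in the frame of tote between -0.11 and 0.11 m and y of block4 in the frame of tote between -0.065 and 0.065 m and z of block4 in the frame of tote between -0.005 and 0.065 m and x of block5 in the frame of tote between -0.11 and 0.11 m and y of block5 in the frame of tote between -0.065 and 0.065 m and z of block5 in the frame of tote between -0.005 and 0.065 m and x of block6 in the frame of tote between -0.11 and 0.11 m and y of block6 in the frame of tote between -0.065 and 0.065 m and z of block6 in the frame of tote between -0.005 and 0.065 m and x of block7 in the frame of tote between -0.11 and 0.11 m and y of block7 in the frame of tote between -0.065 and 0.065 m and z of block7 in the frame of tote between -0.005 and 0.065 m and height (world z) of cover below 0.02 m and angle between cover's own z axis and vertical below 0.15 rad and height (world z) of tote below 0.012 m and angle between tote's own z axis and vertical below 0.1 rad), for 0.2 s.
2. the tote is tipped (by more than 30 degrees) over the hopper (angle between tote's own z axis and vertical above 0.52 rad and horizontal distance between tote and hopper_mouth below 0.22 m and height (world z) of tote above 0.08 m), for 0.05 s.
3. all the blocks are in the hopper (x of block1 in the frame of tumbler between -0.082 and 0.082 m and y of block1 in the frame of tumbler between -0.087 and 0.087 m and z of block1 in the frame of tumbler between 0 and 0.105 m and x of block2 in the frame of tumbler between -0.082 and 0.082 m and y of block2 in the frame of tumbler between -0.087 and 0.087 m and z of block2 in the frame of tumbler between 0 and 0.105 m and x of block3 in the frame of tumbler between -0.082 and 0.082 m and y of block3 in the frame of tumbler between -0.087 and 0.087 m and z of block3 in the frame of tumbler between 0 and 0.105 m and x of block4 in the frame of tumbler between -0.082 and 0.082 m and y of block4 in the frame of tumbler between -0.087 and 0.087 m and z of block4 in the frame of tumbler between 0 and 0.105 m and x of block5 in the frame of tumbler between -0.082 and 0.082 m and y of block5 in the frame of tumbler between -0.087 and 0.087 m and z of block5 in the frame of tumbler between 0 and 0.105 m and x of block6 in the frame of tumbler between -0.082 and 0.082 m and y of block6 in the frame of tumbler between -0.087 and 0.087 m and z of block6 in the frame of tumbler between 0 and 0.105 m and x of block7 in the frame of tumbler between -0.082 and 0.082 m and y of block7 in the frame of tumbler between -0.087 and 0.087 m and z of block7 in the frame of tumbler between 0 and 0.105 m), for 0.2 s.
4. the cover is seated on the pins and rim, with the blocks in the hopper (all of step 3 and horizontal distance between cover and hopper_mouth below 0.006 m and z of cover in the frame of hopper_mouth between -0.004 and 0.004 m and angle between the y axis of cover and the y axis of tumbler, either way round below 0.06 rad and angle between cover's own z axis and vertical below 0.04 rad), for 0.2 s.
5. the timer knob stands at the mark (value of joint timer between 1.431 and 1.711 rad and horizontal distance between cover and hopper_mouth below 0.006 m and z of cover in the frame of hopper_mouth between -0.004 and 0.004 m and angle between the y axis of cover and the y axis of tumbler, either way round below 0.06 rad and angle between cover's own z axis and vertical below 0.04 rad), for 0.2 s.
At the end, for the whole second after the job is handed in: Every block is in the hopper below the rim; the cover is seated with both pins through its holes (within 6 mm of centre, within 4 mm of the rim's height, level); the tote stands upright on the bench; the timer is within 0.14 rad (8 degrees) of the mark; everything at rest and released (all of step 3 and all of step 5 and height (world z) of tote below 0.012 m and angle between tote's own z axis and vertical below 0.1 rad and linear speed of each of tote, cover below 0.02 m/s); the robot touches nothing.
It fails at once if the glue bottle is disturbed (moved more than 40 mm) (distance of glue from where it was at the start of the episode above 0.04 m).
It fails at once if the mug is disturbed (moved more than 40 mm) (distance of mug from where it was at the start of the episode above 0.04 m).
It fails at once if the wax tin is disturbed (moved more than 40 mm) (distance of wax_tin from where it was at the start of the episode above 0.04 m).
Of block4, block5, block6, block7 only 2 to 4 are there at a start; the rules pass over those that are not, and their reading is None.
At some moment in a run one of tote, block4, block5, block6, block7 may be knocked a few centimetres aside while the robot is not near it.
It also fails if it takes over 210 s, if anything falls off the work surface, if the arm or the gripper's body presses on something with over 40 N, if the wrist force passes 120 N, or if a joint passes its speed limit or range.

## Working session

There is one attempt and no reset: what is moved stays moved. The work goes in short steps, Python scripts to look and compute and a tool call to move; the robot and the scene stay as the last step left them, time stands still between calls to the robot, and variables do not carry over. Pictures are saved under pics/ and viewed, at most 14 in all, crops included, and the job is handed in when it is done.

Besides the shell and the picture viewer there is one more tool, called after ">>>" as name(argument=value, ...) on one line, values as JSON. apply_moves: Moves the arm, as the interface text tells. Shifts and turns lie within -1 to 1; 1 stands for 20 mm of shift or 60 degrees of turn. Its arguments: {"type":"object","properties":{"commands":{"type":"array","items":{"type":"array","items":{"type":"number","minimum":-1,"maximum":1}}},"claw":{"type":"number"}},"required":["commands"]}

```bash
mkdir -p pics
cat > h.py <<'E'
import numpy as np, cv2
from workcell import bot
from scipy.spatial.transform import Rotation as Rn
def cam(n):
    c=bot.camera(n); c['K']=np.array(c['camera_matrix']);c['R']=np.array(c['R']);c['t']=np.array(c['t']);return c
def ray(c,u,v,z):
    d=c['R'].T@np.linalg.inv(c['K'])@[u,v,1]; o=-c['R'].T@c['t']
    return o+d*(z-o[2])/d[2]
def proj(c,X):
    p=c['K']@(c['R']@np.array(X)+c['t']); return p[:2]/p[2]
E
python3 - <<'E'
from h import *
ob=bot.get_obs(); print(ob['eef_pos'],ob['tool_rot'],Rn.from_quat(ob['tool_rot']).as_matrix().round(3),bot.tip_reach,ob['ft_force'])
for n in('scene','top'):
    c=cam(n); cv2.imwrite(f'pics/{n}0.png',cv2.resize(c['image'],(800,600),interpolation=cv2.INTER_CUBIC)); np.save(n+'0.npy',c['image'])
    print(n,c['K'][0],c['K'][1],-c['R'].T@c['t'],c['R'].round(3).tolist())
E
```

```text
[0.1673739  0.47046226 0.22010914] [ 1.70063216e-01  9.85432594e-01 -1.03738026e-03 -1.70410570e-04] [[-0.942  0.335 -0.001]
 [ 0.335  0.942 -0.002]
 [-0.    -0.002 -1.   ]] 0.022 [-0.57801139  0.37000676 -0.31305421]
scene [467.22013573   0.         256.81433801] [  0.         467.22013573 193.63470248] [ 1.25530075 -0.78291521  0.94747078] [[0.736, 0.677, 0.015], [0.441, -0.462, -0.77], [-0.514, 0.573, -0.638]]
top [413.49513842   0.         249.52954981] [  0.         413.49513842 188.62958676] [ 0.36798708 -0.019437    1.16699048] [[0.028, -1.0, 0.008], [-0.983, -0.029, -0.179], [0.179, -0.002, -0.984]]
```

View pics/scene0.png

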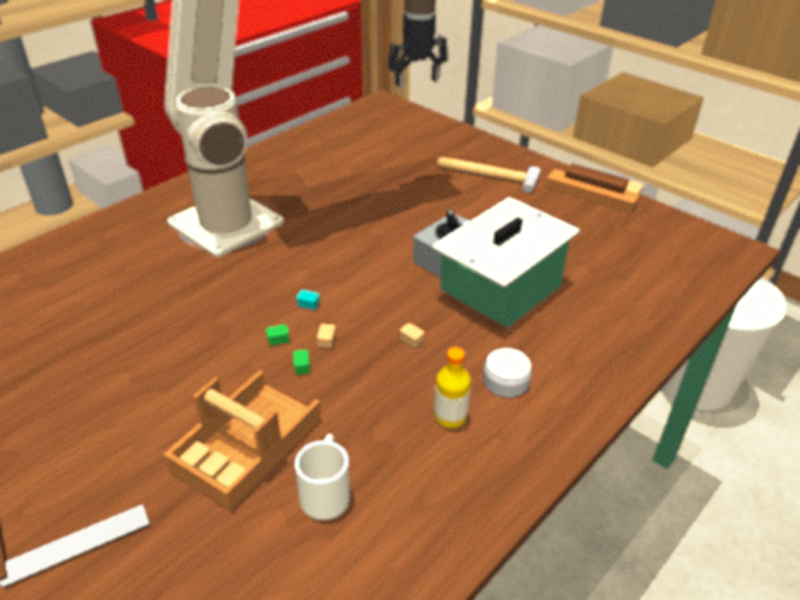

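View pics/top0.png

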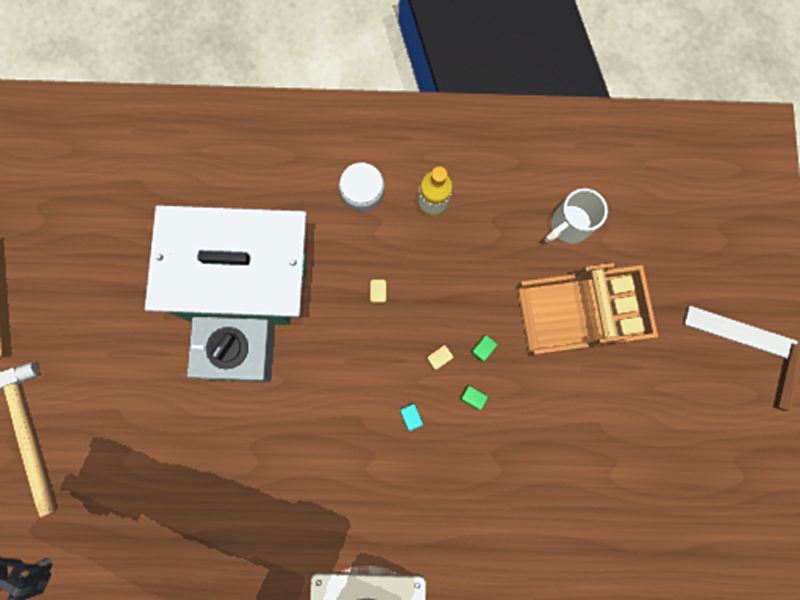

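```bash
cat > m.py <<'E'
from h import *
def rects(im,lo,hi,amin,roi=None):
    hsv=cv2.cvtColor(im,cv2.COLOR_BGR2HSV); m=cv2.inRange(hsv,np.array(lo),np.array(hi))
    if roi is not None:
        k=np.zeros_like(m);x0,y0,x1,y1=roi;k[y0:y1,x0:x1]=255;m&=k
    cs,_=cv2.findContours(m,cv2.RETR_EXTERNAL,cv2.CHAIN_APPROX_NONE)
    return [(cv2.contourArea(c),cv2.minAreaRect(c)) for c in cs if cv2.contourArea(c)>amin]
def world(c,r,z):
    P=np.array([ray(c,u,v,z) for u,v in cv2.boxPoints(r)]); ctr=P.mean(0)
    e=[P[1]-P[0],P[2]-P[1]]; L=[np.linalg.norm(x) for x in e]; k=int(np.argmax(L)); a=np.degrees(np.arctan2(e[k][1],e[k][0]))%180
    return ctr[:2].round(4),np.round([max(L),min(L)],4),round(a,1)
E
python3 - <<'E'
from m import *
c=cam('top'); im=c['image']
hsv=cv2.cvtColor(im,cv2.COLOR_BGR2HSV)
for n,p in dict(blk=(378,291),blk2=(440,357),hand=(603,305),floor=(560,315),tb=(627,305),wall=(636,270),cov=(180,220),bench=(450,450)).items():
    u,v=int(p[0]*.64),int(p[1]*.64); print(n,hsv[v,u])
print('yellow')
for a,r in rects(im,(15,60,190),(32,140,255),25,(200,140,440,300)): print(a,np.round(r[0]),world(c,r,.026))
print('white')
for a,r in rects(im,(0,0,200),(180,40,255),800,(60,110,220,220)): print(a,np.round(r[0]),world(c,r,.126))
print('grip');
for a,r in rects(im,(0,0,0),(180,255,70),60,(100,140,220,250)): print(a,np.round(r[0]),world(c,r,.156),world(c,r,.114))
for n,p in dict(pl=(159,257),pr=(293,263)).items(): print(n,ray(c,p[0]*.64,p[1]*.64,.134))
for n,p in dict(glue=(435,205),mug=(577,235),tin=(362,190),g1=(484,348),g2=(474,398),t=(412,417)).items(): print(n,ray(c,p[0]*.64,p[1]*.64,.02))
E
```

```text
blk [ 27  81 239]
blk2 [ 28  78 239]
hand [ 18 111 222]
floor [ 15 148 227]
tb [ 26  83 239]
wall [ 14 149 192]
cov [100   6 245]
bench [ 11 144 135]
yellow
118.5 [281. 228.] (array([ 0.4674, -0.1129]), array([0.0384, 0.0269]), np.float64(128.2))
114.0 [404. 208.] (array([ 0.5333, -0.4548]), array([0.0383, 0.0289]), np.float64(104.1))
118.0 [400. 195.] (array([ 0.5701, -0.4461]), array([0.0398, 0.0298]), np.float64(103.0))
116.5 [242. 186.] (array([5.839e-01, 5.000e-04]), array([0.0372, 0.0253]), np.float64(1.7))
112.0 [398. 182.] (array([ 0.6073, -0.4406]), array([0.0391, 0.0291]), np.float64(101.2))
269.5 [387. 194.] (array([ 0.5722, -0.4073]), array([0.1243, 0.0209]), np.float64(9.4))
white
6338.0 [144. 166.] (array([0.6092, 0.2519]), array([0.2612, 0.1771]), np.float64(89.4))
grip
241.5 [143. 221.] (array([0.4648, 0.2367]), array([0.0523, 0.0504]), np.float64(10.2)) (array([0.4688, 0.2474]), array([0.0545, 0.0525]), np.float64(10.2))
83.0 [172. 224.] (array([0.459 , 0.1647]), array([0.0925, 0.0083]), np.float64(179.5)) (array([0.4628, 0.1723]), array([0.0964, 0.0086]), np.float64(179.5))
192.0 [143. 164.] (array([0.6057, 0.2466]), array([0.0802, 0.018 ]), np.float64(91.7)) (array([0.6155, 0.2577]), array([0.0835, 0.0188]), np.float64(91.7))
pl [0.60777119 0.35773193 0.134     ]
pr [0.60415522 0.13803523 0.134     ]
glue [ 0.74799387 -0.10119069  0.02      ]
mug [ 0.69833267 -0.36330141  0.02      ]
tin [0.77297077 0.0349464  0.02      ]
g1 [ 0.48524608 -0.19243645  0.02      ]
g2 [ 0.39683415 -0.17501113  0.02      ]
t [ 0.36106782 -0.06690547  0.02      ]
```

Run:
```python
import numpy as np,cv2
im=np.load('top0.npy'); a=cv2.resize(im[150:240,320:440],(720,540),interpolation=cv2.INTER_CUBIC)
cv2.imwrite('pics/tote0.png',a)
b=np.hstack([cv2.resize(im[120:250,85:205],(400,433),interpolation=cv2.INTER_CUBIC),cv2.resize(np.load('scene0.npy')[130:200,255:330],(400,433),interpolation=cv2.INTER_CUBIC)]); cv2.imwrite('pics/tum0.png',b)
```

```text
(no output)
```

View pics/tote0.png

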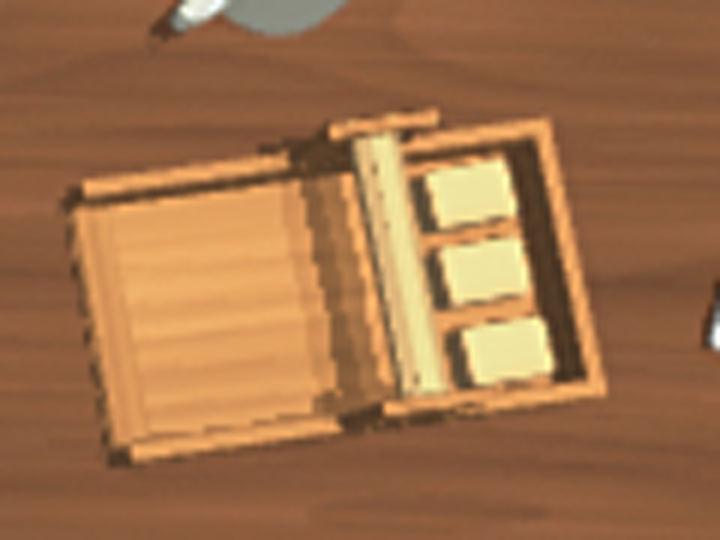

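View pics/tum0.png

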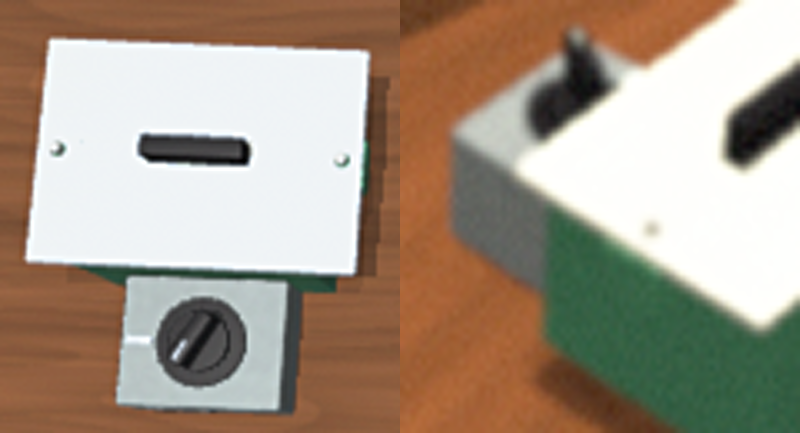

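>>> apply_moves(commands=[[0,0,0,0.119],[0,0,0,0.119],[0,0,0,0.119],[0,0,0,0.119],[0,0,0,0.119]], claw=0.3)

```text
clock: 0.57
eef_pos: [0.1675, 0.4708, 0.2206]
tool_rot: [0.467, 0.884, -0.0, 0.0]
ft_force: [-0.4, -1.0, -0.9]
grip_width: 0.0601
grasp_force: 0.0
```

>>> apply_moves(commands=[[0,0,0,0.119],[0,0,0,0.119],[0,0,0,0.119],[0,0,0,0.119],[0,0,0,0.119]])

```text
clock: 0.98
eef_pos: [0.1675, 0.4708, 0.2206]
tool_rot: [0.715, 0.699, -0.0, 0.0]
ft_force: [0.9, 0.4, 0.5]
grip_width: 0.0596
grasp_force: 0.0
```

```bash
cat > g.py <<'E'
from h import *
def go(x=None,y=None,z=None,phi=None):
    o=bot.get_obs(); p=np.array(o['eef_pos']); M=Rn.from_quat(o['tool_rot']).as_matrix()
    f=np.degrees(np.arctan2(M[1,1],M[0,1])); tilt=np.degrees(np.arccos(-M[2,2]))
    s='clk %.1f p %s phi %.2f tilt %.2f w %.4f gf %.0f F %s j %s'%(o['clock'],p.round(4),f,tilt,o['grip_width'],o['grasp_force'],np.round(o['ft_force'],1),np.round(o['joint_pos'],2))
    print(s)
    if x is not None:
        # shift in tool axes, units of 20mm, AFTER roll to phi
        if phi is None: phi=f
        d=(f-phi+180)%360-180; print('roll units',round(d/60,4),'rows>=',abs(d)/7.1)
        a=np.radians(phi); yv=np.array([np.cos(a),np.sin(a),0]); zv=np.array([0,0,-1]); xv=np.cross(yv,zv)
        D=np.array([x,y,z])-p; print('units',[round(float(D@v)/.02,3) for v in(xv,yv,zv)])
E
python3 -c "
from g import *
go(.606,.2475,.22,-.8)"
```

```text
clk 1.0 p [0.1675 0.4708 0.2206] phi -1.34 tilt 0.06 w 0.0596 gf 0 F [0.9 0.4 0.5] j [ 1.23  0.24  0.    1.34 -0.    2.82]
roll units -0.009 rows>= 0.07573791058026588
units [-10.857, 22.079, 0.031]
```

>>> apply_moves(commands=[[-0.434,0.883,0,-0.009],[-0.434,0.883,0,0],[-0.434,0.883,0,0],[-0.434,0.883,0,0],[-0.434,0.883,0,0]])

```text
clock: 1.4
eef_pos: [0.256, 0.4262, 0.2206]
tool_rot: [0.71, 0.704, -0.0, 0.0]
ft_force: [-0.6, 0.3, -0.3]
grip_width: 0.0603
grasp_force: 0.0
```

>>> apply_moves(commands=[[-0.434,0.883,0,0],[-0.434,0.883,0,0],[-0.434,0.883,0,0],[-0.434,0.883,0,0],[-0.434,0.883,0,0]])

```text
clock: 1.82
eef_pos: [0.3441, 0.382, 0.2206]
tool_rot: [0.71, 0.704, -0.0, 0.0]
ft_force: [0.5, -0.8, -0.4]
grip_width: 0.0594
grasp_force: 0.0
```

>>> apply_moves(commands=[[-0.434,0.883,0,0],[-0.434,0.883,0,0],[-0.434,0.883,0,0],[-0.434,0.883,0,0],[-0.434,0.883,0,0]])

```text
clock: 2.23
eef_pos: [0.432, 0.3379, 0.2206]
tool_rot: [0.71, 0.704, -0.0, -0.0]
ft_force: [0.4, 0.2, -1.2]
grip_width: 0.06
grasp_force: 0.0
```

>>> apply_moves(commands=[[-0.434,0.883,0,0],[-0.434,0.883,0,0],[-0.434,0.883,0,0],[-0.434,0.883,0,0],[-0.434,0.883,0,0]])

```text
clock: 2.65
eef_pos: [0.5199, 0.2939, 0.2205]
tool_rot: [0.71, 0.704, -0.001, -0.0]
ft_force: [0.1, 0.5, 0.5]
grip_width: 0.0598
grasp_force: 0.0
```

>>> apply_moves(commands=[[-0.434,0.883,0,0],[-0.434,0.883,0,0],[-0.434,0.883,0,0],[-0.434,0.883,0,0],[0,0,0,0]])

```text
clock: 3.07
eef_pos: [0.5923, 0.2571, 0.2196]
tool_rot: [0.711, 0.703, -0.0, 0.001]
ft_force: [-0.6, -0.3, -0.5]
grip_width: 0.0599
grasp_force: 0.0
```

```bash
python3 -c "
from g import *
go(.606,.2475,.153,-.8)
c=cam('scene'); cv2.imwrite('pics/s1.png',cv2.resize(c['image'][60:260,200:440],(720,600)))"
```

```text
clk 3.1 p [0.5923 0.2571 0.2196] phi -0.64 tilt 0.08 w 0.0599 gf 0 F [-0.6 -0.3 -0.5] j [ 0.41  0.54  0.45  1.48 -0.    1.99]
roll units 0.0027 rows>= 0.022447951649721617
units [-0.471, 0.693, 3.332]
```

View pics/s1.png

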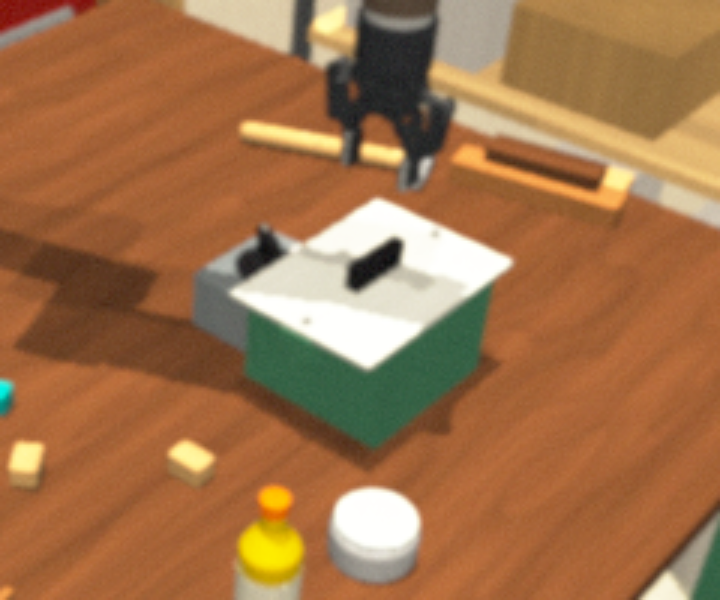

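```bash
python3 -c "
from m import *
c=cam('scene'); print(proj(c,(.606,.2475,.156)))
im=c['image']
for a,r in rects(im,(0,0,0),(180,255,60),40,(290,120,350,170)): print(a,r, ray(c,*r[0],.141))
print(proj(c,(.606,.2475,.141)))
print(ray(c,435/3+200,233/3+60,.134), ray(c,307/3+200,321/3+60,.134))
"
```

```text
[324.77935054 143.68021364]
103.5 ((324.2691955566406, 147.65383911132812), (6.933752059936523, 20.246557235717773), 56.30992889404297) [0.60568642 0.24801399 0.141     ]
[324.25245288 147.76121811]
[0.61414945 0.3495453  0.134     ] [0.6137298  0.12994729 0.134     ]
```

>>> apply_moves(commands=[[-0.24,0.35,0,0.003],[-0.24,0.35,0,0],[0,0,0,0],[0,0,0,0],[0,0,0,0]])

```text
clock: 3.58
eef_pos: [0.6034, 0.2497, 0.2211]
tool_rot: [0.711, 0.703, 0.0, -0.0]
ft_force: [0.3, 0.6, 0.1]
grip_width: 0.0597
grasp_force: 0.0
```

>>> apply_moves(commands=[[-0.11,0.13,0,0],[0,0,0.9,0],[0,0,0.9,0],[0,0,0.9,0],[0,0,0.7,0]])

```text
clock: 4.0
eef_pos: [0.6057, 0.2473, 0.1517]
tool_rot: [0.711, 0.703, -0.0, -0.0]
ft_force: [0.0, 0.7, -1.0]
grip_width: 0.0595
grasp_force: 0.0
```

>>> apply_moves(commands=[[0,0,0,0],[0,0,0,0],[0,0,0,0],[0,0,0,0],[0,0,0,0]], claw=1)

```text
clock: 4.42
eef_pos: [0.607, 0.2477, 0.1546]
tool_rot: [0.711, 0.703, 0.001, 0.001]
ft_force: [-0.1, 0.5, -0.7]
grip_width: 0.0008
grasp_force: 0.0
```

>>> apply_moves(commands=[[0,0,0,0],[0,0,0,0],[0,0,-0.1,0],[0,0,-0.3,0],[0,0,-0.5,0]])

```text
clock: 4.83
eef_pos: [0.6055, 0.2471, 0.1705]
tool_rot: [0.711, 0.703, -0.001, -0.0]
ft_force: [-0.7, 1.2, 0.6]
grip_width: 0.0001
grasp_force: 0.0
```

>>> apply_moves(commands=[[0,0,-0.6,0],[0,0,-0.6,0],[0,0,-0.6,0],[0,0,-0.6,0],[0,0,0,0]])

```text
clock: 5.25
eef_pos: [0.6078, 0.248, 0.2233]
tool_rot: [0.711, 0.703, 0.003, 0.001]
ft_force: [-0.5, 0.6, 0.6]
grip_width: 0.0002
grasp_force: 0.0
```

```bash
python3 -c "
from g import *
go(.29,.25,.22)
c=cam('scene'); cv2.imwrite('pics/s2.png',cv2.resize(c['image'][60:260,200:440],(480,400)))"
```

```text
clk 5.2 p [0.6078 0.248  0.2233] phi -0.63 tilt 0.38 w 0.0002 gf 0 F [-0.5  0.6  0.6] j [0.39 0.56 0.49 1.49 0.   1.97]
roll units 0.0 rows>= 0.0
units [-0.073, -15.888, 0.166]
```

View pics/s2.png

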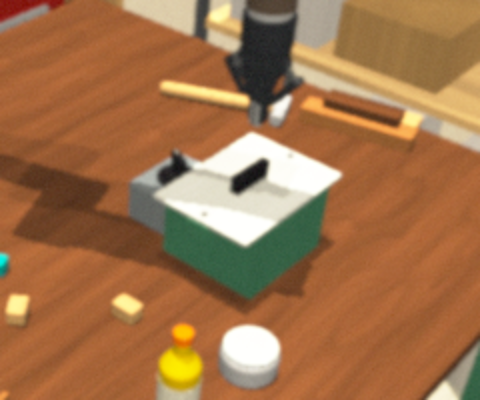

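```bash
python3 -c "
from g import *
c=cam('scene'); print(proj(c,(.608,.248,.201)),proj(c,(.608,.248,.22)),proj(c,(.608,.248,.26)))
t=cam('top');print(proj(t,(.608,.248,.201)))
a=cv2.resize(c['image'][70:170,270:380],(440,400),interpolation=cv2.INTER_CUBIC);b=cv2.resize(t['image'][110:220,80:190],(400,400),interpolation=cv2.INTER_CUBIC)
cv2.imwrite('pics/s3.png',np.hstack([a[:,:400],b]))"
```

```text
[327.04418487 131.28665847] [327.75598247 125.81852565] [329.29592551 113.98845898]
[137.89749573 159.1038366 ]
```

View pics/s3.png

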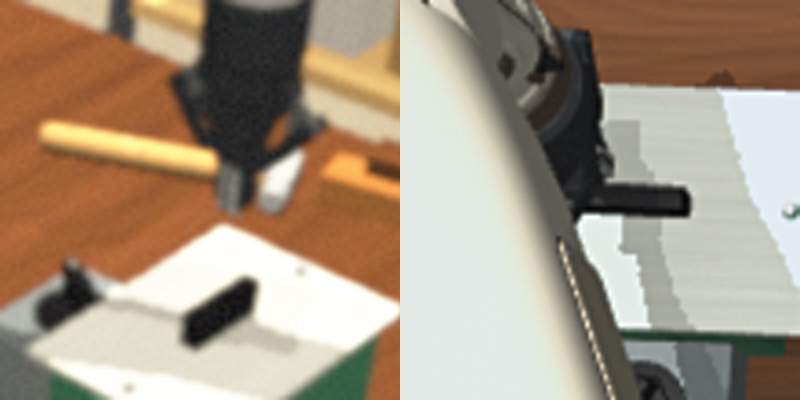

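```bash
python3 -c "
from g import *
c=cam('scene'); t=cam('top')
print('start',[proj(c,(.1674,.4705,z)).round(1) for z in(.198,.211,.23)])
print([proj(t,(.608,.248,z)).round(1) for z in(.2,.22,.26,.3)])
print([proj(t,(.1674,.4705,z)).round(1) for z in(.2,.22,.26,.3)])
a=np.load('scene0.npy'); b=np.load('top0.npy')
cv2.imwrite('pics/s4.png',np.hstack([cv2.resize(a[0:60,230:290],(400,400)),cv2.resize(b[340:384,0:44],(400,400))]))"
```

```text
start [array([266.6,  65.5]), array([266.7,  62.2]), array([266.9,  57.4])]
[array([138. , 159.2]), array([135.8, 157.1]), array([131.2, 152.6]), array([126.1, 147.7])]
[array([ 22.2, 349.8]), array([ 17.3, 351.6]), array([  6.7, 355.7]), array([ -4.8, 360.1])]
```

View pics/s4.png

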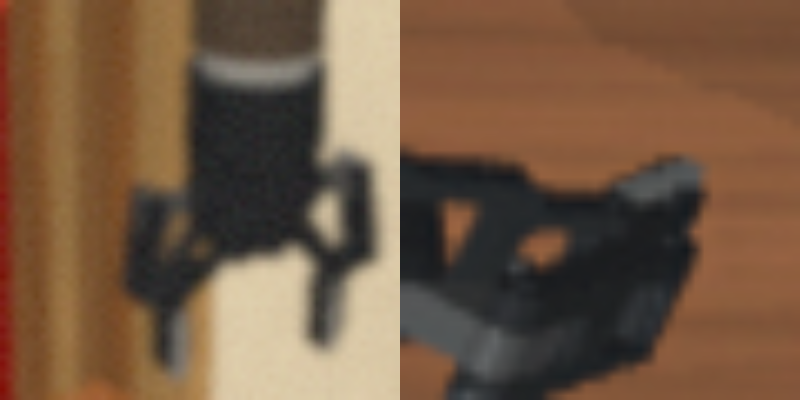

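```bash
python3 -c "
from g import *
c=cam('scene'); t=cam('top')
def tri(p,q):
    A=[];
    for k,(u,v) in((c,p),(t,q)):
        P=k['K']@np.c_[k['R'],k['t']]; A+= [u*P[2]-P[0],v*P[2]-P[1]]
    X=np.linalg.svd(np.array(A))[2][-1]; X=X[:3]/X[3]; return X.round(3),np.round(proj(c,X)-p,1),np.round(proj(t,X)-q,1)
S={'L':(256.2,56),'R':(278.7,51.7)}; T={'ur':(32,359),'ll':(6,377),'mid':(27,374)}
for a in S:
  for b in T: print(a,b,tri(np.array(S[a]),np.array(T[b])))
yv=np.array([.335,.942,0])
for s in(1,-1):
  X=np.array([.1674,.4705,.211])+s*.0425*yv; print(s,proj(c,X),proj(t,X))
go()
"
```

```text
L ur (array([0.159, 0.423, 0.247]), array([ 0.3, -0.1]), array([0.4, 0.5]))
L ll (array([0.109, 0.485, 0.215]), array([ 1.6, -0.3]), array([2.6, 2.6]))
L mid (array([0.13 , 0.444, 0.231]), array([-1.5,  0.3]), array([-2.4, -2.4]))
R ur (array([0.194, 0.451, 0.261]), array([-9.6,  1.1]), array([-14.7, -16.5]))
R ll (array([0.146, 0.516, 0.227]), array([-8.2,  1.1]), array([-13. , -14.4]))
R mid (array([0.168, 0.472, 0.247]), array([-11.3,   1.1]), array([-17.6, -19.8]))
1 [276.60728962  60.15464073] [  2.05969078 343.433987  ]
-1 [256.68648867  64.3311649 ] [ 37.08566985 358.1778295 ]
clk 5.6 p [0.6057 0.2472 0.218 ] phi -0.62 tilt 0.11 w 0.0001 gf 0 F [ 1.   0.4 -0.3] j [ 0.39  0.57  0.48  1.49 -0.    1.97]
```

>>> apply_moves(commands=[[0,0,0.8,0],[0,0,0.8,0],[0,0,0.8,0],[0,0,0.8,0],[0,0,0,0]])

```text
clock: 6.02
eef_pos: [0.6037, 0.2463, 0.1503]
tool_rot: [0.711, 0.703, -0.004, -0.002]
ft_force: [-1.2, -0.2, -1.0]
grip_width: -0.0001
grasp_force: 0.0
```

>>> apply_moves(commands=[[0,0,0.05,0],[0,0,0.05,0],[0,0,0.05,0],[0,0,0,0],[0,0,0,0]])

```text
clock: 6.43
eef_pos: [0.6067, 0.2475, 0.153]
tool_rot: [0.711, 0.703, 0.001, 0.0]
ft_force: [-0.1, -0.5, 0.3]
grip_width: -0.0002
grasp_force: 0.0
```

>>> apply_moves(commands=[[0,0,0.05,0],[0,0,0.05,0],[0,0,0.05,0],[0,0,0,0],[0,0,0,0]])

```text
clock: 6.85
eef_pos: [0.6061, 0.2473, 0.1489]
tool_rot: [0.711, 0.703, -0.0, -0.0]
ft_force: [1.4, -0.5, 0.1]
grip_width: -0.0002
grasp_force: 0.0
```

>>> apply_moves(commands=[[0,0,0.05,0],[0,0,0.05,0],[0,0,0.05,0],[0,0,0,0],[0,0,0,0]])

```text
clock: 7.27
eef_pos: [0.6062, 0.2474, 0.146]
tool_rot: [0.711, 0.703, -0.0, -0.0]
ft_force: [-0.7, 0.5, -0.1]
grip_width: 0.0002
grasp_force: 0.0
```

>>> apply_moves(commands=[[0,0,0.05,0],[0,0,0.05,0],[0,0,0.05,0],[0,0,0,0],[0,0,0,0]])

```text
clock: 7.68
eef_pos: [0.6063, 0.2474, 0.1458]
tool_rot: [0.711, 0.703, 0.001, 0.0]
ft_force: [-4.2, -1.0, 10.5]
grip_width: -0.0004
grasp_force: 5.3
```

```bash
python3 -c "
from g import *
go()
c=cam('scene');cv2.imwrite('pics/s5.png',cv2.resize(c['image'][80:180,270:380],(550,500),interpolation=cv2.INTER_CUBIC));print(proj(c,bot.get_obs()['eef_pos']))"
```

```text
clk 7.7 p [0.6063 0.2474 0.1458] phi -0.62 tilt 0.13 w -0.0004 gf 5 F [-4.2 -1.  10.5] j [ 0.39  0.59  0.33  1.31 -0.    1.97]
[324.46344161 146.52363721]
```

View pics/s5.png

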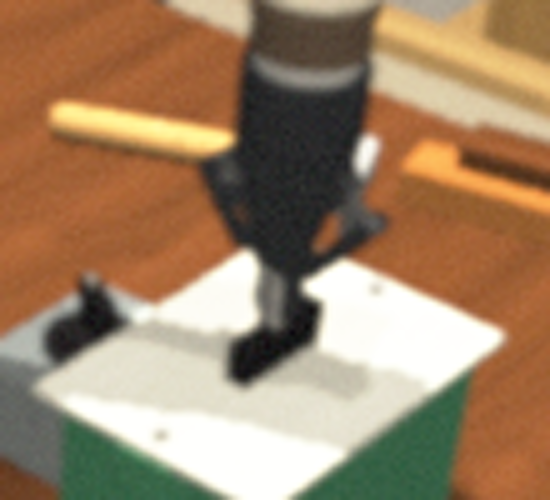

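>>> apply_moves(commands=[[0,0,-0.6,0],[0,0,-0.6,0],[0,0,0,0],[0,0,0,0],[0,0,0,0]], claw=0.3)

```text
clock: 8.15
eef_pos: [0.606, 0.2472, 0.1663]
tool_rot: [0.711, 0.703, -0.0, -0.0]
ft_force: [0.5, 0.5, 0.2]
grip_width: 0.0593
grasp_force: 0.0
```

```bash
python3 -c "
from g import *
go(.606,.2475,.121,-.8)"
```

```text
clk 8.2 p [0.606  0.2472 0.1663] phi -0.62 tilt 0.05 w 0.0593 gf 0 F [0.5 0.5 0.2] j [ 0.39  0.58  0.37  1.37 -0.    1.97]
roll units 0.0029 rows>= 0.024790834863903405
units [0.013, 0.002, 2.264]
```

>>> apply_moves(commands=[[0,0,0.6,0],[0,0,0.6,0],[0,0,0.6,0],[0,0,0.4,0],[0,0,0,0]])

```text
clock: 8.57
eef_pos: [0.6043, 0.2466, 0.1196]
tool_rot: [0.711, 0.703, -0.003, -0.001]
ft_force: [0.4, -0.1, 0.0]
grip_width: 0.0598
grasp_force: 0.0
```

>>> apply_moves(commands=[[0,0,0,0],[0,0,0,0],[0,0,0,0],[0,0,0,0],[0,0,0,0]], claw=1)

```text
clock: 8.98
eef_pos: [0.607, 0.2476, 0.1242]
tool_rot: [0.711, 0.703, 0.001, 0.0]
ft_force: [0.3, 0.3, 2.0]
grip_width: 0.0169
grasp_force: 61.1
```

>>> apply_moves(commands=[[0,0,0,0],[0,0,0,0],[0,0,-0.2,0],[0,0,-0.2,0],[0,0,-0.2,0]])

```text
clock: 9.4
eef_pos: [0.6053, 0.2471, 0.1337]
tool_rot: [0.711, 0.703, -0.001, -0.001]
ft_force: [1.1, 0.0, -4.8]
grip_width: 0.0168
grasp_force: 59.9
```

```bash
python3 -c "
from g import *
go(.29,.25,.20)"
```

```text
clk 9.4 p [0.6053 0.2471 0.1337] phi -0.62 tilt 0.17 w 0.0168 gf 60 F [ 1.1  0.  -4.8] j [0.39 0.6  0.32 1.29 0.   1.97]
roll units 0.0 rows>= 0.0
units [-0.023, -15.767, -3.313]
```

>>> apply_moves(commands=[[0,0,-0.5,0],[0,0,-0.7,0],[0,0,-0.7,0],[0,0,-0.7,0],[0,0,-0.7,0]])

```text
clock: 9.82
eef_pos: [0.6056, 0.2472, 0.2019]
tool_rot: [0.711, 0.703, -0.001, -0.0]
ft_force: [-0.2, -0.2, -4.2]
grip_width: 0.0167
grasp_force: 60.1
```

>>> apply_moves(commands=[[0,-0.4,0,0],[0,-0.8,0,0],[0,-0.8,0,0],[0,-0.8,0,0],[0,-0.8,0,0]])

```text
clock: 10.23
eef_pos: [0.533, 0.2479, 0.2014]
tool_rot: [0.711, 0.703, -0.0, -0.0]
ft_force: [0.2, 0.1, -4.8]
grip_width: 0.0171
grasp_force: 60.1
```

>>> apply_moves(commands=[[0,-0.8,0,0],[0,-0.8,0,0],[0,-0.8,0,0],[0,-0.8,0,0],[0,-0.8,0,0]])

```text
clock: 10.65
eef_pos: [0.4529, 0.2488, 0.2016]
tool_rot: [0.711, 0.703, -0.0, -0.0]
ft_force: [-1.0, 0.0, -4.5]
grip_width: 0.0167
grasp_force: 60.1
```

>>> apply_moves(commands=[[0,-0.8,0,0],[0,-0.8,0,0],[0,-0.8,0,0],[0,-0.8,0,0],[0,-0.8,0,0]])

```text
clock: 11.07
eef_pos: [0.373, 0.2496, 0.2016]
tool_rot: [0.711, 0.703, -0.0, -0.0]
ft_force: [0.8, 0.6, -3.7]
grip_width: 0.0169
grasp_force: 60.1
```

>>> apply_moves(commands=[[0,-0.8,0,0],[0,-0.8,0,0],[0,-0.8,0,0],[0,-0.8,0,0],[0,-0.8,0,0]])

```text
clock: 11.48
eef_pos: [0.2931, 0.2504, 0.2017]
tool_rot: [0.711, 0.703, -0.0, -0.0]
ft_force: [-0.4, 0.3, -4.0]
grip_width: 0.0169
grasp_force: 60.1
```

```bash
python3 -c "
from g import *
go(.285,.25,.005)"
```

```text
clk 11.5 p [0.2931 0.2504 0.2017] phi -0.63 tilt 0.01 w 0.0169 gf 60 F [-0.4  0.3 -4. ] j [ 0.71  0.02 -0.3   1.25  0.    2.29]
roll units 0.0 rows>= 0.0
units [-0.026, -0.403, 9.835]
```

>>> apply_moves(commands=[[0,0,0.7,0],[0,0,0.9,0],[0,0,0.9,0],[0,0,0.9,0],[0,0,0.9,0]])

```text
clock: 11.9
eef_pos: [0.294, 0.2508, 0.1151]
tool_rot: [0.711, 0.703, 0.0, -0.0]
ft_force: [-0.2, 0.5, -4.2]
grip_width: 0.0166
grasp_force: 60.2
```

>>> apply_moves(commands=[[0,0,0.9,0],[0,0,0.9,0],[0,0,0.9,0],[0,0,0.9,0],[0,0,0.7,0]])

```text
clock: 12.32
eef_pos: [0.2939, 0.2506, 0.0286]
tool_rot: [0.711, 0.703, -0.0, -0.0]
ft_force: [-0.3, 0.2, -4.6]
grip_width: 0.0168
grasp_force: 60.1
```

>>> apply_moves(commands=[[0,0,0.3,0],[0,0,0.2,0],[0,0,0.2,0],[0,0,0.15,0],[0,0,0.1,0]])

```text
clock: 12.73
eef_pos: [0.2948, 0.2512, 0.0104]
tool_rot: [0.711, 0.703, 0.001, 0.0]
ft_force: [-0.5, -0.6, -4.4]
grip_width: 0.0169
grasp_force: 60.0
```

```bash
python3 -c "
from g import *
go(.285,.25,.005)"
```

```text
clk 12.7 p [0.2948 0.2512 0.0104] phi -0.62 tilt 0.08 w 0.0169 gf 60 F [-0.5 -0.6 -4.4] j [ 0.71  0.26 -0.6   0.71  0.    2.29]
roll units 0.0 rows>= 0.0
units [-0.067, -0.487, 0.271]
```

>>> apply_moves(commands=[[0,0,0.1,0],[0,0,0.1,0],[0,0,0.1,0],[0,0,0,0],[0,0,0,0]])

```text
clock: 13.15
eef_pos: [0.2945, 0.251, 0.0041]
tool_rot: [0.711, 0.703, 0.0, 0.0]
ft_force: [-0.2, -0.3, -3.4]
grip_width: 0.0168
grasp_force: 60.3
```

>>> apply_moves(commands=[[0,0,0,0],[0,0,0,0],[0,0,0,0],[0,0,-0.3,0],[0,0,-0.7,0]], claw=0.3)

```text
clock: 13.57
eef_pos: [0.2932, 0.2498, 0.0235]
tool_rot: [0.711, 0.703, -0.002, -0.0]
ft_force: [0.2, -0.5, -0.0]
grip_width: 0.0595
grasp_force: 0.0
```

>>> apply_moves(commands=[[0,0,-0.9,0],[0,0,-0.9,-0.1],[0,0,-0.9,-0.119],[0,0,-0.9,-0.119],[0,0,-0.9,-0.119]])

```text
clock: 13.98
eef_pos: [0.2942, 0.2508, 0.1155]
tool_rot: [0.521, 0.853, 0.0, 0.0]
ft_force: [0.2, 0.4, 0.2]
grip_width: 0.0598
grasp_force: 0.0
```

>>> apply_moves(commands=[[0,0,-0.9,-0.119],[0,0,-0.9,-0.119],[0,0,0,-0.119],[0,0,0,-0.119],[0,0,0,-0.119]])

```text
clock: 14.4
eef_pos: [0.2945, 0.251, 0.1511]
tool_rot: [0.235, 0.972, 0.001, 0.001]
ft_force: [0.7, 0.4, 0.3]
grip_width: 0.0596
grasp_force: 0.0
```

>>> apply_moves(commands=[[0,0,0,-0.119],[0,0,0,-0.119],[0,0,0,-0.119],[0,0,0,-0.119],[0,0,0,0]])

```text
clock: 14.82
eef_pos: [0.2943, 0.2508, 0.1506]
tool_rot: [-0.01, 1.0, 0.0, 0.0]
ft_force: [-0.3, -0.1, 0.0]
grip_width: 0.0598
grasp_force: 0.0
```

```bash
cat > look.py <<'E'
from g import *
from m import *
c=cam('top'); im=c['image']
for a,r in rects(im,(15,60,190),(32,140,255),25,(200,120,470,320)): print(a,np.round(r[0]),'z26',world(c,r,.026),'z102',*world(c,r,.102)[:1],world(c,r,.102)[2])
for a,r in rects(im,(0,0,170),(180,40,255),1500,(40,110,300,380)): print('cover',world(c,r,.006))
E
python3 -c "
from look import *
go(.584,.0005,.12,91.7)"
```

```text
116.5 [281. 228.] z26 (array([ 0.4671, -0.1131]), array([0.0378, 0.0266]), np.float64(125.1)) z102 [ 0.4605 -0.1069] 125.1
113.0 [404. 208.] z26 (array([ 0.5335, -0.4547]), array([0.0388, 0.0272]), np.float64(99.8)) z102 [ 0.5225 -0.4257] 99.8
115.5 [401. 195.] z26 (array([ 0.5701, -0.4463]), array([0.0392, 0.0298]), np.float64(103.0)) z102 [ 0.5567 -0.4179] 103.0
115.5 [242. 186.] z26 (array([5.839e-01, 5.000e-04]), array([0.0372, 0.0253]), np.float64(1.7)) z102 [ 0.5696 -0.0009] 1.7
111.0 [398. 182.] z26 (array([ 0.6071, -0.4407]), array([0.039 , 0.0291]), np.float64(102.0)) z102 [ 0.5912 -0.4126] 102.0
267.5 [387. 194.] z26 (array([ 0.5722, -0.4073]), array([0.1243, 0.0209]), np.float64(9.4)) z102 [ 0.5586 -0.3815] 9.4
cover (array([0.1981, 0.44  ]), array([0.2818, 0.1834]), np.float64(6.7))
cover (array([0.2956, 0.252 ]), array([0.2536, 0.1777]), np.float64(89.3))
cover (array([0.4746, 0.2681]), array([0.1385, 0.1076]), np.float64(89.3))
clk 14.9 p [0.2943 0.2508 0.1505] phi 90.91 tilt 0.04 w 0.0599 gf 0 F [-1.4 -0.7  0.2] j [ 0.71  0.07 -0.4   1.11 -0.    0.69]
roll units -0.0131 rows>= 0.11095720921431762
units [-14.109, -12.938, 1.525]
```

>>> apply_moves(commands=[[-0.94,-0.863,0.1,-0.013],[-0.94,-0.863,0.1,0],[-0.94,-0.863,0.1,0],[-0.94,-0.863,0.1,0],[-0.94,-0.863,0.1,0]])

```text
clock: 15.28
eef_pos: [0.3915, 0.1665, 0.1403]
tool_rot: [-0.014, 1.0, 0.0, 0.0]
ft_force: [-0.0, 0.7, -0.5]
grip_width: 0.0599
grasp_force: 0.0
```

>>> apply_moves(commands=[[-0.94,-0.863,0.1,0],[-0.94,-0.863,0.1,0],[-0.94,-0.863,0.1,0],[-0.94,-0.863,0.1,0],[-0.94,-0.863,0.1,0]])

```text
clock: 15.7
eef_pos: [0.4883, 0.083, 0.1302]
tool_rot: [-0.014, 1.0, 0.0, 0.0]
ft_force: [0.7, 0.3, 0.7]
grip_width: 0.0598
grasp_force: 0.0
```

>>> apply_moves(commands=[[-0.94,-0.863,0.1,0],[-0.94,-0.863,0.1,0],[-0.94,-0.863,0.1,0],[-0.94,-0.863,0.1,0],[-0.94,-0.863,0.1,0]])

```text
clock: 16.12
eef_pos: [0.5849, -0.0002, 0.1201]
tool_rot: [-0.014, 1.0, 0.0, -0.0]
ft_force: [-0.3, -0.4, 0.1]
grip_width: 0.0596
grasp_force: 0.0
```

>>> apply_moves(commands=[[0,0,0.8,0],[0,0,0.8,0],[0,0,0.8,0],[0,0,0,0],[0,0,0,0]])

```text
clock: 16.53
eef_pos: [0.5832, 0.0007, 0.0713]
tool_rot: [-0.015, 1.0, 0.0, -0.001]
ft_force: [0.8, 0.6, 0.7]
grip_width: 0.0596
grasp_force: 0.0
```

```bash
python3 -c "
from g import *
go(.584,.0005,-.001,91.7)"
```

```text
clk 16.5 p [0.5832 0.0007 0.0713] phi 91.72 tilt 0.15 w 0.0596 gf 0 F [0.8 0.6 0.7] j [ 0.    0.51 -0.01  1.06 -0.   -0.03]
roll units 0.0003 rows>= 0.002626282392903179
units [-0.041, -0.011, 3.613]
```

>>> apply_moves(commands=[[-0.04,0,0.9,0],[0,0,0.9,0],[0,0,0.9,0],[0,0,0.6,0],[0,0,0.25,0]])

```text
clock: 16.95
eef_pos: [0.5846, 0.001, 0.0006]
tool_rot: [-0.016, 1.0, -0.0, -0.0]
ft_force: [0.0, -0.6, 0.8]
grip_width: 0.06
grasp_force: 0.0
```

>>> apply_moves(commands=[[0,0,0,0],[0,0,0,0],[0,0,0,0],[0,0,0,0],[0,0,0,0]], claw=1)

```text
clock: 17.37
eef_pos: [0.5865, 0.0009, 0.0029]
tool_rot: [-0.016, 1.0, 0.0, 0.002]
ft_force: [-0.3, -0.3, 5.9]
grip_width: 0.0264
grasp_force: 61.2
```

>>> apply_moves(commands=[[0,0,0,0],[0,0,-0.8,0],[0,0,-1,0],[0,0,-1,0],[0,0,-1,0]])

```text
clock: 17.78
eef_pos: [0.5847, 0.0008, 0.0779]
tool_rot: [-0.016, 1.0, -0.0, -0.0]
ft_force: [-0.6, -0.1, -1.1]
grip_width: 0.0262
grasp_force: 60.6
```

>>> apply_moves(commands=[[0,0,-0.8,0],[0,0,-0.6,0],[0,0,0,0],[0,0,0,0],[0,0,0,0]])

```text
clock: 18.2
eef_pos: [0.5843, 0.0008, 0.1041]
tool_rot: [-0.016, 1.0, 0.0, -0.001]
ft_force: [-0.1, -0.4, 0.6]
grip_width: 0.0262
grasp_force: 60.6
```

```bash
python3 -c "
from look import *
go(.574,-.3085,.10,99.4)"
```

```text
114.5 [281. 228.] z26 (array([ 0.4674, -0.1129]), array([0.0378, 0.0259]), np.float64(125.1)) z102 [ 0.4608 -0.1067] 125.1
108.0 [404. 208.] z26 (array([ 0.5335, -0.4547]), array([0.0387, 0.0261]), np.float64(101.1)) z102 [ 0.5225 -0.4257] 101.1
106.5 [400. 195.] z26 (array([ 0.5709, -0.4459]), array([0.0387, 0.0271]), np.float64(103.0)) z102 [ 0.5574 -0.4175] 103.0
106.5 [398. 182.] z26 (array([ 0.608 , -0.4408]), array([0.0383, 0.0268]), np.float64(103.0)) z102 [ 0.592  -0.4127] 103.0
251.5 [387. 194.] z26 (array([ 0.5729, -0.4072]), array([0.1205, 0.0209]), np.float64(9.4)) z102 [ 0.5593 -0.3813] 9.4
cover (array([0.4741, 0.2684]), array([0.1379, 0.1048]), np.float64(89.3))
cover (array([0.426 , 0.1568]), array([0.7596, 0.5379]), np.float64(4.9))
clk 18.2 p [0.584  0.0008 0.1038] phi 91.83 tilt 0.13 w 0.0262 gf 61 F [-0.5 -0.  -0.4] j [ 0.    0.48  0.04  1.13 -0.   -0.03]
roll units -0.1261 rows>= 1.065630607156748
units [3.019, -15.175, 0.188]
```

>>> apply_moves(commands=[[0,0,0,-0.063],[0,0,0,-0.063],[0.19,-0.95,0,0],[0.19,-0.95,0,0],[0.19,-0.95,0,0]])

```text
clock: 18.67
eef_pos: [0.582, -0.0574, 0.1035]
tool_rot: [-0.083, 0.997, 0.0, -0.001]
ft_force: [0.3, 0.7, -0.4]
grip_width: 0.0265
grasp_force: 60.6
```

>>> apply_moves(commands=[[0.19,-0.95,0,0],[0.19,-0.95,0,0],[0.19,-0.95,0,0],[0.19,-0.95,0,0],[0.19,-0.95,0,0]])

```text
clock: 19.08
eef_pos: [0.5787, -0.1548, 0.1034]
tool_rot: [-0.082, 0.997, 0.0, -0.001]
ft_force: [-0.2, 0.7, -1.4]
grip_width: 0.0267
grasp_force: 60.6
```

>>> apply_moves(commands=[[0.19,-0.95,0,0],[0.19,-0.95,0,0],[0.19,-0.95,0,0],[0.19,-0.95,0,0],[0.19,-0.95,0,0]])

```text
clock: 19.5
eef_pos: [0.5756, -0.2515, 0.1033]
tool_rot: [-0.082, 0.997, 0.001, -0.001]
ft_force: [0.6, 0.8, -0.8]
grip_width: 0.0264
grasp_force: 60.6
```

>>> apply_moves(commands=[[0.19,-0.95,0,0],[0.19,-0.95,0,0],[0.19,-0.95,0,0],[0,0,0,0],[0,0,0,0]])

```text
clock: 19.92
eef_pos: [0.5736, -0.3096, 0.1032]
tool_rot: [-0.081, 0.997, 0.001, -0.001]
ft_force: [0.9, 0.5, 0.0]
grip_width: 0.0264
grasp_force: 60.6
```

```bash
python3 -c "
from look import *
go(.574,-.3085,.014,99.4)"
```

```text
114.5 [281. 228.] z26 (array([ 0.4674, -0.1129]), array([0.0378, 0.0259]), np.float64(125.1)) z102 [ 0.4608 -0.1067] 125.1
cover (array([ 0.1622, -0.1055]), array([0.2634, 0.0877]), np.float64(149.4))
cover (array([ 0.1813, -0.0245]), array([0.3081, 0.0857]), np.float64(150.5))
cover (array([0.2959, 0.2553]), array([0.2599, 0.1775]), np.float64(89.2))
cover (array([0.4751, 0.2684]), array([0.1359, 0.1083]), np.float64(87.8))
clk 20.0 p [ 0.5738 -0.3087  0.1035] phi 99.36 tilt 0.16 w 0.0265 gf 61 F [ 0.  -0.6 -0.5] j [-0.49  0.61  0.26  1.22  0.   -0.66]
roll units -0.0007 rows>= 0.006021591055336628
units [-0.013, 0.007, 4.476]
```

>>> apply_moves(commands=[[0,0,0.8,0],[0,0,1,0],[0,0,1,0],[0,0,1,0],[0,0,0.65,0]])

```text
clock: 20.38
eef_pos: [0.5734, -0.3067, 0.0133]
tool_rot: [-0.083, 0.997, 0.001, -0.002]
ft_force: [-0.5, 0.7, -1.1]
grip_width: 0.0265
grasp_force: 60.6
```

>>> apply_moves(commands=[[0,0,0,0],[0,0,0,0],[0,0,0,0],[0,0,0,0],[0,0,0,0]], claw=0.53)

```text
clock: 20.8
eef_pos: [0.5757, -0.3094, 0.0176]
tool_rot: [-0.082, 0.997, -0.001, 0.001]
ft_force: [-0.8, -0.2, 0.1]
grip_width: 0.0401
grasp_force: 0.0
```

>>> apply_moves(commands=[[0,0,-0.9,0],[0,0,-1,0],[0,0,-1,0],[0,0,-1,0],[0,0,-1,0]])

```text
clock: 21.22
eef_pos: [0.5749, -0.3093, 0.1161]
tool_rot: [-0.082, 0.997, -0.0, 0.001]
ft_force: [0.2, 0.1, 0.2]
grip_width: 0.0407
grasp_force: 0.0
```

>>> apply_moves(commands=[[0,1,0,0.117],[0,0,0,0.117],[0,0,0,0.117],[0,0,0,0.117],[0,0,0,0.117]], claw=0.3)

```text
clock: 21.63
eef_pos: [0.5718, -0.2894, 0.1153]
tool_rot: [0.225, 0.974, -0.0, 0.001]
ft_force: [-1.3, -0.5, 0.8]
grip_width: 0.0602
grasp_force: 0.0
```

>>> apply_moves(commands=[[0,0,0,0.117],[0,0,0,0.117],[0,0,0,0.117],[0,0,0,0.113],[0,0,0,0]])

```text
clock: 22.05
eef_pos: [0.5717, -0.2896, 0.1151]
tool_rot: [0.451, 0.892, 0.0, 0.001]
ft_force: [0.2, -0.0, -0.1]
grip_width: 0.0598
grasp_force: 0.0
```

```bash
python3 -c "
from g import *
go(.467,-.113,.09,36.5)"
```

```text
clk 22.1 p [ 0.5717 -0.2896  0.1151] phi 36.34 tilt 0.10 w 0.0598 gf 0 F [ 0.2 -0.  -0.1] j [-0.47  0.58  0.23  1.23  0.    0.47]
roll units -0.0026 rows>= 0.021969053289485025
units [10.21, 1.043, 1.254]
```

>>> apply_moves(commands=[[0.928,0.095,0.114,0],[0.928,0.095,0.114,0],[0.928,0.095,0.114,0],[0.928,0.095,0.114,0],[0.928,0.095,0.114,0]])

```text
clock: 22.47
eef_pos: [0.5236, -0.2086, 0.1032]
tool_rot: [0.449, 0.894, 0.0, 0.001]
ft_force: [0.2, 0.7, -0.6]
grip_width: 0.0598
grasp_force: 0.0
```

>>> apply_moves(commands=[[0.928,0.095,0.114,0],[0.928,0.095,0.114,0],[0.928,0.095,0.114,0],[0.928,0.095,0.114,0],[0.928,0.095,0.114,0]])

```text
clock: 22.88
eef_pos: [0.4763, -0.1282, 0.0919]
tool_rot: [0.449, 0.894, 0.0, 0.001]
ft_force: [-0.1, 1.4, 0.4]
grip_width: 0.0598
grasp_force: 0.0
```

>>> apply_moves(commands=[[0.928,0.095,0.114,0],[0,0,0,0],[0,0,0,0],[0,0,0,0],[0,0,0,0]])

```text
clock: 23.3
eef_pos: [0.4679, -0.1135, 0.0895]
tool_rot: [0.45, 0.893, 0.0, 0.001]
ft_force: [-0.3, -0.7, -0.2]
grip_width: 0.06
grasp_force: 0.0
```

```bash
python3 -c "
from g import *
go(.467,-.113,.002,36.5)
s=cam('scene'); im=s['image']
from m import *
for a,r in rects(im,(15,50,190),(34,140,255),25,(100,180,300,330)): print(a,np.round(r[0]),world(s,r,.015)[0])
cv2.imwrite('pics/s6.png',np.hstack([cv2.resize(im[190:330,90:290],(800,560),interpolation=cv2.INTER_CUBIC)]))
"
```

```text
clk 23.3 p [ 0.4679 -0.1135  0.0895] phi 36.47 tilt 0.11 w 0.0600 gf 0 F [-0.3 -0.7 -0.2] j [-0.24  0.3  -0.27  0.99 -0.    0.7 ]
roll units -0.0005 rows>= 0.004076958795799713
units [0.049, -0.023, 4.376]
138.0 [147. 303.] [ 0.5929 -0.4358]
142.0 [136. 296.] [ 0.5573 -0.4414]
125.0 [125. 290.] [ 0.5203 -0.4498]
88.5 [181. 264.] [ 0.5562 -0.2977]
45.0 [288. 261.] [ 0.7562 -0.0951]
235.0 [149. 261.] [ 0.4859 -0.3487]
```

View pics/s6.png

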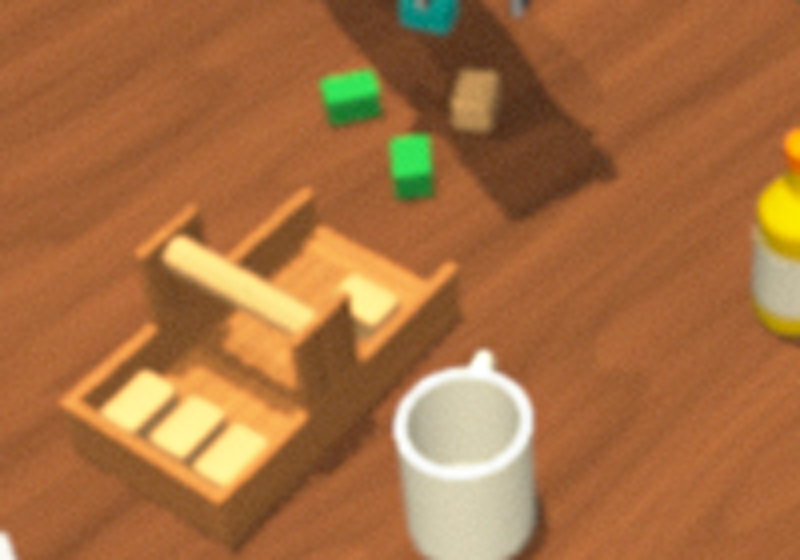

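>>> apply_moves(commands=[[0.04,0,0.9,0],[0,0,1,0],[0,0,1,0],[0,0,0.9,0],[0,0,0.5,0]])

```text
clock: 23.77
eef_pos: [0.4655, -0.1124, 0.001]
tool_rot: [0.451, 0.893, -0.0, -0.001]
ft_force: [-0.5, 0.2, 0.3]
grip_width: 0.0593
grasp_force: 0.0
```

>>> apply_moves(commands=[[0,0,0,0],[0,0,0,0],[0,0,0,0],[0,0,0,0],[0,0,0,0]], claw=1)

```text
clock: 24.18
eef_pos: [0.4674, -0.1123, 0.004]
tool_rot: [0.45, 0.893, 0.0, 0.001]
ft_force: [0.6, 0.4, -0.5]
grip_width: 0.0263
grasp_force: 60.1
```

>>> apply_moves(commands=[[0,0,0,0],[0,0,-0.8,0],[0,0,-1,0],[0,0,-1,0],[0,0,-1,0]])

```text
clock: 24.6
eef_pos: [0.4662, -0.112, 0.08]
tool_rot: [0.45, 0.893, -0.0, -0.0]
ft_force: [0.6, 0.8, -0.2]
grip_width: 0.0265
grasp_force: 60.2
```

>>> apply_moves(commands=[[0,0,-0.8,-0.117],[0,0,-0.6,-0.117],[0,0,0,-0.117],[0,0,0,-0.117],[0,0,0,-0.117]])

```text
clock: 25.02
eef_pos: [0.4667, -0.1121, 0.1078]
tool_rot: [0.157, 0.988, -0.0, 0.001]
ft_force: [0.4, -0.9, -0.1]
grip_width: 0.0259
grasp_force: 60.2
```

>>> apply_moves(commands=[[0,0,0,-0.117],[0,0,0,-0.117],[0,0,0,-0.117],[0,0,0,-0.113],[0,0,0,0]])

```text
clock: 25.43
eef_pos: [0.4664, -0.112, 0.1072]
tool_rot: [-0.083, 0.997, -0.0, 0.0]
ft_force: [0.2, 0.1, -0.2]
grip_width: 0.0263
grasp_force: 60.2
```

```bash
python3 -c "
from look import *
go(.521,-.3173,.11,99.4)"
```

```text
113.0 [404. 208.] z26 (array([ 0.5335, -0.4547]), array([0.0388, 0.0272]), np.float64(99.8)) z102 [ 0.5225 -0.4257] 99.8
107.5 [400. 195.] z26 (array([ 0.5711, -0.4459]), array([0.0387, 0.0265]), np.float64(103.0)) z102 [ 0.5576 -0.4175] 103.0
112.0 [351. 193.] z26 (array([ 0.5706, -0.3075]), array([0.039 , 0.0285]), np.float64(8.3)) z102 [ 0.5571 -0.2883] 8.3
109.0 [398. 182.] z26 (array([ 0.6082, -0.4405]), array([0.0389, 0.0274]), np.float64(103.0)) z102 [ 0.5922 -0.4124] 103.0
260.0 [387. 194.] z26 (array([ 0.5724, -0.4072]), array([0.1238, 0.0209]), np.float64(9.4)) z102 [ 0.5588 -0.3814] 9.4
cover (array([0.2956, 0.2553]), array([0.2603, 0.1777]), np.float64(89.4))
cover (array([0.4749, 0.2683]), array([0.1379, 0.1072]), np.float64(89.1))
cover (array([ 0.3545, -0.0713]), array([0.5668, 0.1959]), np.float64(2.0))
clk 25.5 p [ 0.4664 -0.112   0.1072] phi 99.26 tilt 0.03 w 0.0263 gf 60 F [-0.4 -0.1  0.4] j [-0.24  0.28 -0.25  1.04 -0.   -0.4 ]
roll units -0.0023 rows>= 0.019113612290174015
units [-1.017, -10.572, -0.14]
```

>>> apply_moves(commands=[[-0.085,-0.881,0,0],[-0.085,-0.881,0,0],[-0.085,-0.881,0,0],[-0.085,-0.881,0,0],[-0.085,-0.881,0,0]])

```text
clock: 25.9
eef_pos: [0.4893, -0.1983, 0.1071]
tool_rot: [-0.08, 0.997, -0.0, 0.0]
ft_force: [0.4, 0.4, 1.0]
grip_width: 0.0261
grasp_force: 60.2
```

>>> apply_moves(commands=[[-0.085,-0.881,0,0],[-0.085,-0.881,0,0],[-0.085,-0.881,0,0],[-0.085,-0.881,0,0],[-0.085,-0.881,0,0]])

```text
clock: 26.32
eef_pos: [0.512, -0.2839, 0.1069]
tool_rot: [-0.08, 0.997, 0.0, 0.0]
ft_force: [0.0, -0.4, 0.5]
grip_width: 0.0261
grasp_force: 60.2
```

>>> apply_moves(commands=[[-0.085,-0.881,0,0],[-0.085,-0.881,0,0],[0,0,0,0],[0,0,0.8,0],[0,0,0.9,0]])

```text
clock: 26.73
eef_pos: [0.5221, -0.318, 0.0741]
tool_rot: [-0.08, 0.997, -0.001, 0.002]
ft_force: [0.1, 0.3, -1.3]
grip_width: 0.0267
grasp_force: 60.2
```

>>> apply_moves(commands=[[0,0,1,0],[0,0,1,0],[0,0,0.7,0],[0,0,0.25,0],[0,0,0,0]])

```text
clock: 27.15
eef_pos: [0.5197, -0.316, 0.0123]
tool_rot: [-0.081, 0.997, 0.001, -0.002]
ft_force: [1.3, 0.5, 0.0]
grip_width: 0.0263
grasp_force: 60.2
```

>>> apply_moves(commands=[[0,0,0,0],[0,0,0,0],[0,0,0,0],[0,0,0,0],[0,0,0,0]], claw=0.53)

```text
clock: 27.57
eef_pos: [0.5215, -0.3177, 0.0149]
tool_rot: [-0.082, 0.997, -0.0, 0.001]
ft_force: [0.4, 0.5, -0.3]
grip_width: 0.0401
grasp_force: 0.0
```

>>> apply_moves(commands=[[0,0,-0.9,0],[0,0,-1,0],[0,0,-1,0],[0,0,-1,0],[0,0,-1,0]])

```text
clock: 27.98
eef_pos: [0.521, -0.3174, 0.1132]
tool_rot: [-0.082, 0.997, -0.0, 0.0]
ft_force: [-0.3, -0.2, 0.1]
grip_width: 0.0401
grasp_force: 0.0
```

>>> apply_moves(commands=[[0,1,-0.8,0],[0,1,-0.4,0],[0,1,0,0],[0,1,0,0],[0,1,0,0]], claw=0.45)

```text
clock: 28.4
eef_pos: [0.5047, -0.218, 0.1367]
tool_rot: [-0.082, 0.997, -0.0, 0.001]
ft_force: [0.2, -0.3, -0.4]
grip_width: 0.0469
grasp_force: 0.0
```

```bash
python3 -c "
from look import *
go(.559,-.3815,.15,99.4)
im=c['image'];cv2.imwrite('pics/t7.png',cv2.resize(im[150:240,320:440],(720,540),interpolation=cv2.INTER_CUBIC))"
```

```text
cover (array([0.2957, 0.2553]), array([0.2602, 0.1777]), np.float64(89.4))
cover (array([0.4751, 0.2683]), array([0.1361, 0.1083]), np.float64(87.8))
clk 28.4 p [ 0.5036 -0.2143  0.1365] phi 99.54 tilt 0.17 w 0.0468 gf 0 F [-1.3  2.5 -0.6] j [-0.4   0.38 -0.02  1.17  0.   -0.57]
roll units 0.0023 rows>= 0.019673067151134222
units [-1.368, -8.698, -0.675]
```

View pics/t7.png

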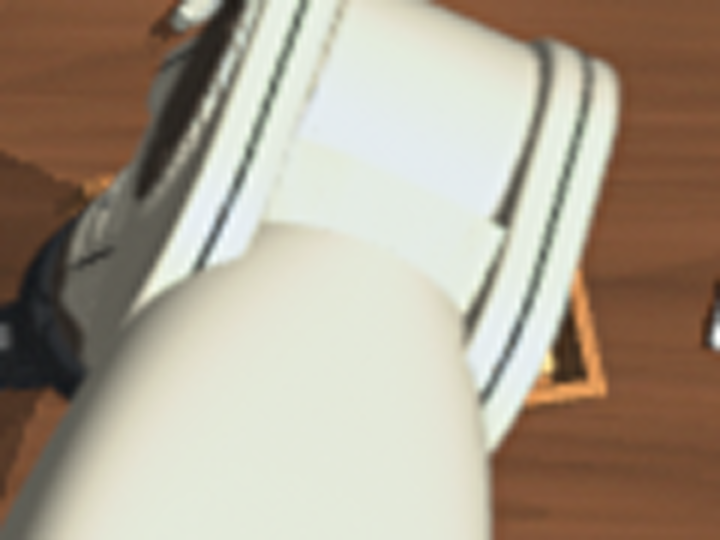

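>>> apply_moves(commands=[[0,0,-0.5,0],[-0.15,-0.966,-0.1,0],[-0.15,-0.966,0,0],[-0.15,-0.966,0,0],[-0.15,-0.966,0,0]], claw=0.3)

```text
clock: 28.87
eef_pos: [0.5299, -0.2949, 0.1493]
tool_rot: [-0.082, 0.997, -0.001, 0.001]
ft_force: [-0.4, -0.3, 0.1]
grip_width: 0.0596
grasp_force: 0.0
```

>>> apply_moves(commands=[[-0.15,-0.966,0,0],[-0.15,-0.966,0,0],[-0.15,-0.966,0,0],[-0.15,-0.966,0,0],[-0.15,-0.966,0,0]])

```text
clock: 29.28
eef_pos: [0.5599, -0.3881, 0.1489]
tool_rot: [-0.081, 0.997, -0.001, 0.0]
ft_force: [-0.5, 0.0, 0.2]
grip_width: 0.0598
grasp_force: 0.0
```

```bash
python3 -c "
from g import *
from m import *
go(.559,-.3815,.063,99.4)
s=cam('scene'); im=s['image']
for a,r in rects(im,(15,50,190),(34,140,255),25,(90,180,275,340)): print(a,np.round(r[0]),world(s,r,.03),world(s,r,.092))
"
```

```text
clk 29.3 p [ 0.5599 -0.3881  0.1489] phi 99.33 tilt 0.09 w 0.0598 gf 0 F [-0.5  0.   0.2] j [-0.61  0.64  0.44  1.37 -0.   -0.77]
roll units -0.0012 rows>= 0.010024800143355606
units [-0.009, 0.335, 4.295]
59.0 [147. 304.] (array([ 0.6049, -0.4431]), array([0.0384, 0.0228]), np.float64(100.7)) (array([ 0.6489, -0.4661]), array([0.0358, 0.0212]), np.float64(100.7))
124.5 [136. 296.] (array([ 0.5675, -0.4469]), array([0.0391, 0.03  ]), np.float64(102.1)) (array([ 0.614 , -0.4696]), array([0.0365, 0.0279]), np.float64(102.1))
123.5 [125. 290.] (array([ 0.5321, -0.4552]), array([0.0414, 0.0286]), np.float64(103.3)) (array([ 0.581 , -0.4773]), array([0.0386, 0.0267]), np.float64(103.3))
47.5 [139. 255.] (array([ 0.4635, -0.3623]), array([0.0435, 0.0237]), np.float64(15.5)) (array([ 0.517 , -0.3907]), array([0.0406, 0.0221]), np.float64(15.5))
```

```bash
python3 -c "
from h import *
s=cam('scene'); t=cam('top'); h=cv2.cvtColor(s['image'],cv2.COLOR_BGR2HSV);ht=cv2.cvtColor(t['image'],cv2.COLOR_BGR2HSV)
for X in((.574,-.3085,.032),(.521,-.3173,.032),(.5476,-.3129,.006)):
  u,v=proj(s,X).round().astype(int); a,b=proj(t,X).round().astype(int); print(X,(u,v),h[v,u],h[v-2,u+2],(a,b),ht[b,a],ht[b-3,a],ht[b+3,a])
cv2.imwrite('pics/s8.png',cv2.resize(s['image'][190:330,90:290],(800,560),interpolation=cv2.INTER_CUBIC))
"
```

```text
(0.574, -0.3085, 0.032) (np.int64(182), np.int64(265)) [ 17 142 180] [ 17 143 196] (np.int64(352), np.int64(192)) [ 17 113 160] [ 18 114 156] [ 18 114 161]
(0.521, -0.3173, 0.032) (np.int64(166), np.int64(257)) [ 17 139 184] [ 16 143 171] (np.int64(356), np.int64(211)) [ 18 112 161] [ 17 112 159] [ 18 113 160]
(0.5476, -0.3129, 0.006) (np.int64(175), np.int64(268)) [ 13 176 106] [ 16 157 128] (np.int64(351), np.int64(203)) [ 14 141 114] [ 17 112 152] [ 18 113 153]
```

View pics/s8.png

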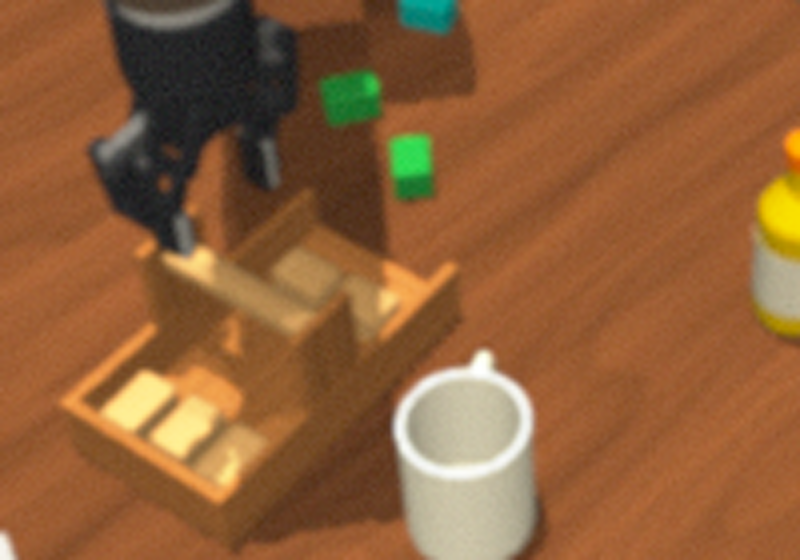

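>>> apply_moves(commands=[[0,0.34,0,0],[0,0,0.7,0],[0,0,0.9,0],[0,0,0.9,0],[0,0,0.9,0]])

```text
clock: 29.85
eef_pos: [0.5586, -0.3777, 0.0803]
tool_rot: [-0.083, 0.997, -0.0, 0.0]
ft_force: [0.7, -0.5, -0.0]
grip_width: 0.0598
grasp_force: 0.0
```

>>> apply_moves(commands=[[0,0,0.6,0],[0,0,0.3,0],[0,0,0,0],[0,0,0,0],[0,0,0,0]])

```text
clock: 30.27
eef_pos: [0.5594, -0.3792, 0.0635]
tool_rot: [-0.082, 0.997, -0.001, 0.001]
ft_force: [-0.1, 0.3, -0.1]
grip_width: 0.0596
grasp_force: 0.0
```

>>> apply_moves(commands=[[0,0,0,0],[0,0,0,0],[0,0,0,0],[0,0,0,0],[0,0,0,0]], claw=1)

```text
clock: 30.68
eef_pos: [0.5595, -0.3806, 0.0635]
tool_rot: [-0.082, 0.997, -0.002, 0.001]
ft_force: [0.6, -2.8, 4.4]
grip_width: 0.0191
grasp_force: 59.5
```

```bash
python3 -c "
from g import *
go(.559,-.3815,.063,99.4)"
```

```text
clk 30.7 p [ 0.5595 -0.3806  0.0635] phi 99.36 tilt 0.23 w 0.0191 gf 59 F [ 0.6 -2.8  4.4] j [-0.6   0.68  0.28  1.17 -0.   -0.76]
roll units -0.0006 rows>= 0.005401199076170286
units [0.033, -0.04, 0.027]
```

>>> apply_moves(commands=[[0,0,-0.3,0],[0,0,-0.6,0],[0,0,-0.8,0],[0,0,-0.8,0],[0,0,-0.8,0]])

```text
clock: 31.1
eef_pos: [0.5572, -0.3775, 0.1265]
tool_rot: [-0.082, 0.997, 0.002, -0.002]
ft_force: [0.5, 0.4, -3.4]
grip_width: 0.019
grasp_force: 58.8
```

>>> apply_moves(commands=[[0,0,-0.8,0],[0,0,-0.8,0],[0,0,-0.8,0],[0,0,-0.8,0],[0,0,-0.8,0]])

```text
clock: 31.52
eef_pos: [0.5575, -0.3777, 0.2067]
tool_rot: [-0.082, 0.997, 0.002, -0.002]
ft_force: [-0.0, -0.6, -3.8]
grip_width: 0.0187
grasp_force: 58.8
```

>>> apply_moves(commands=[[0,0,-0.6,0],[0,0,-0.3,0],[0,0,0,0],[0,0,0,0],[0,0,0,0]])

```text
clock: 31.93
eef_pos: [0.5579, -0.3785, 0.224]
tool_rot: [-0.082, 0.997, 0.001, -0.001]
ft_force: [-0.4, 0.1, -3.8]
grip_width: 0.019
grasp_force: 58.8
```

```bash
python3 -c "
from g import *
go(.6055,.20,.228,89.3)
s=cam('scene'); print(proj(s,(.55,-.37,.3)))
"
```

```text
clk 31.9 p [ 0.5579 -0.3785  0.224 ] phi 99.40 tilt 0.20 w 0.0190 gf 59 F [-0.4  0.1 -3.8] j [-0.6   0.61  0.58  1.54  0.   -0.76]
roll units 0.1684 rows>= 1.4228247191965053
units [-2.027, 28.95, -0.199]
[141.81382257 192.11597201]
```

>>> apply_moves(commands=[[0,0,-0.1,0.056],[0,0,-0.1,0.056],[0,0,0,0.056],[0,0.3,0,0],[0,0.55,0,0]])

```text
clock: 32.4
eef_pos: [0.5582, -0.3623, 0.2286]
tool_rot: [0.006, 1.0, 0.0, -0.001]
ft_force: [0.2, -0.2, -3.8]
grip_width: 0.0185
grasp_force: 58.8
```

>>> apply_moves(commands=[[-0.06,0.8,0,0],[-0.06,0.8,0,0],[-0.06,0.8,0,0],[-0.06,0.8,0,0],[-0.06,0.8,0,0]])

```text
clock: 32.82
eef_pos: [0.5655, -0.2802, 0.2296]
tool_rot: [0.005, 1.0, 0.0, -0.0]
ft_force: [-0.2, -0.4, -4.1]
grip_width: 0.019
grasp_force: 58.8
```

>>> apply_moves(commands=[[-0.06,0.8,0,0],[-0.06,0.8,0,0],[-0.06,0.8,0,0],[-0.06,0.8,0,0],[-0.06,0.8,0,0]])

```text
clock: 33.23
eef_pos: [0.5728, -0.2006, 0.23]
tool_rot: [0.006, 1.0, 0.0, 0.0]
ft_force: [0.3, 0.3, -3.5]
grip_width: 0.0184
grasp_force: 58.8
```

>>> apply_moves(commands=[[-0.06,0.8,0,0],[-0.06,0.8,0,0],[-0.06,0.8,0,0],[-0.06,0.8,0,0],[-0.06,0.8,0,0]])

```text
clock: 33.65
eef_pos: [0.5796, -0.1207, 0.23]
tool_rot: [0.006, 1.0, -0.0, 0.0]
ft_force: [0.3, 0.6, -4.6]
grip_width: 0.0186
grasp_force: 58.8
```

>>> apply_moves(commands=[[-0.06,0.8,0,0],[-0.06,0.8,0,0],[-0.06,0.8,0,0],[-0.06,0.8,0,0],[-0.06,0.8,0,0]])

```text
clock: 34.07
eef_pos: [0.5865, -0.0408, 0.23]
tool_rot: [0.006, 1.0, 0.0, 0.0]
ft_force: [-0.3, -0.4, -3.8]
grip_width: 0.0188
grasp_force: 58.8
```

>>> apply_moves(commands=[[-0.06,0.8,0,0],[-0.06,0.8,0,0],[-0.06,0.8,0,0],[-0.06,0.8,0,0],[-0.06,0.8,0,0]])

```text
clock: 34.48
eef_pos: [0.5933, 0.0391, 0.23]
tool_rot: [0.006, 1.0, 0.0, 0.0]
ft_force: [-0.7, 0.2, -3.1]
grip_width: 0.0189
grasp_force: 58.8
```

>>> apply_moves(commands=[[-0.06,0.8,0,0],[-0.06,0.8,0,0],[-0.06,0.8,0,0],[-0.06,0.8,0,0],[-0.06,0.8,0,0]])

```text
clock: 34.9
eef_pos: [0.6002, 0.1191, 0.23]
tool_rot: [0.006, 1.0, 0.0, 0.0]
ft_force: [0.2, -1.1, -4.4]
grip_width: 0.0188
grasp_force: 58.8
```

>>> apply_moves(commands=[[-0.06,0.8,0,0],[-0.06,0.8,0,0],[0,0.5,0,0],[0,0.2,0,0],[0,0,0,0]])

```text
clock: 35.32
eef_pos: [0.6032, 0.1646, 0.2297]
tool_rot: [0.005, 1.0, -0.0, -0.0]
ft_force: [0.1, -0.3, -5.1]
grip_width: 0.0188
grasp_force: 58.9
```

```bash
python3 -c "
from g import *
go(.6055,.20,.228,89.3)
s=cam('scene');cv2.imwrite('pics/s9.png',cv2.resize(s['image'][40:240,220:470],(800,640))[:600])
"
```

```text
clk 35.3 p [0.6032 0.1646 0.2297] phi 89.42 tilt 0.02 w 0.0188 gf 59 F [ 0.1 -0.3 -5.1] j [ 0.27  0.5   0.4   1.48 -0.    0.28]
roll units 0.002 rows>= 0.01672733397711768
units [-0.094, 1.771, 0.087]
```

>>> apply_moves(commands=[[0,0.5,0,0],[-0.05,0.7,0.3,0],[-0.05,0.7,0.4,0],[0,0.27,0.4,0],[0,0,0.2,0]])

```text
clock: 35.78
eef_pos: [0.605, 0.2087, 0.2014]
tool_rot: [0.005, 1.0, -0.0, -0.001]
ft_force: [-0.4, 0.6, -4.2]
grip_width: 0.0185
grasp_force: 58.9
```

>>> apply_moves(commands=[[0,0,0.1,0],[0,0,0.1,0],[0,0,0.1,0],[0,0,0,0],[0,0,0,0]])

```text
clock: 36.2
eef_pos: [0.6062, 0.2063, 0.1983]
tool_rot: [0.006, 1.0, -0.0, 0.0]
ft_force: [0.3, 0.9, -3.9]
grip_width: 0.0187
grasp_force: 59.0
```

>>> apply_moves(commands=[[0,0,0.1,0],[0,0,0.1,0],[0,0,0,0],[0,0,0,0],[0,0,0,0]])

```text
clock: 36.62
eef_pos: [0.6069, 0.2075, 0.1968]
tool_rot: [0.006, 1.0, 0.001, 0.002]
ft_force: [-1.2, 2.0, 4.8]
grip_width: 0.0188
grasp_force: 60.1
```

```bash
cat > tilt.py <<'E'
from g import *
go()
s=cam('scene'); im=s['image']
# handle/wood outline for the eye later; print wood mask extent
hsv=cv2.cvtColor(im,cv2.COLOR_BGR2HSV)
E
python3 tilt.py
```

```text
clk 36.6 p [0.6069 0.2075 0.1968] phi 89.33 tilt 0.29 w 0.0188 gf 60 F [-1.2  2.   4.8] j [0.33 0.53 0.38 1.41 0.   0.34]
```

>>> apply_moves(commands=[[0,0,0.1,0],[0,0,0.1,0],[0,0,0.1,0],[0,0,0.1,0],[0,0,0,0]])

```text
clock: 37.08
eef_pos: [0.6087, 0.2116, 0.1929]
tool_rot: [0.005, 1.0, 0.005, 0.006]
ft_force: [-2.7, 9.7, 15.4]
grip_width: 0.0188
grasp_force: 62.9
```

>>> apply_moves(commands=[[0,0.1,0.1,0],[0,0.1,0.1,0],[0,0.1,0.1,0],[0,0,0,0],[0,0,0,0]])

```text
clock: 37.5
eef_pos: [0.6091, 0.2174, 0.1872]
tool_rot: [0.005, 1.0, 0.005, 0.006]
ft_force: [-1.2, 9.8, 16.0]
grip_width: 0.0188
grasp_force: 69.0
```

```bash
python3 tilt.py
```

```text
clk 37.5 p [0.6091 0.2174 0.1872] phi 89.47 tilt 0.91 w 0.0188 gf 69 F [-1.2  9.8 16. ] j [0.34 0.54 0.36 1.38 0.   0.35]
```

```bash
python3 -c "
from h import *
s=cam('scene');cv2.imwrite('pics/s10.png',cv2.resize(s['image'][60:200,230:410],(770,600),interpolation=cv2.INTER_CUBIC))
for X in((.6091,.2174,.216),(.6091+.065,.2174,.216),(.606,.138,.134),(.606,.333,.12)): print(((proj(s,X)-[230,60])*[770/180,600/140]).round())
"
```

```text
[393. 305.]
[471. 341.]
[308. 449.]
[468. 353.]
```

View pics/s10.png

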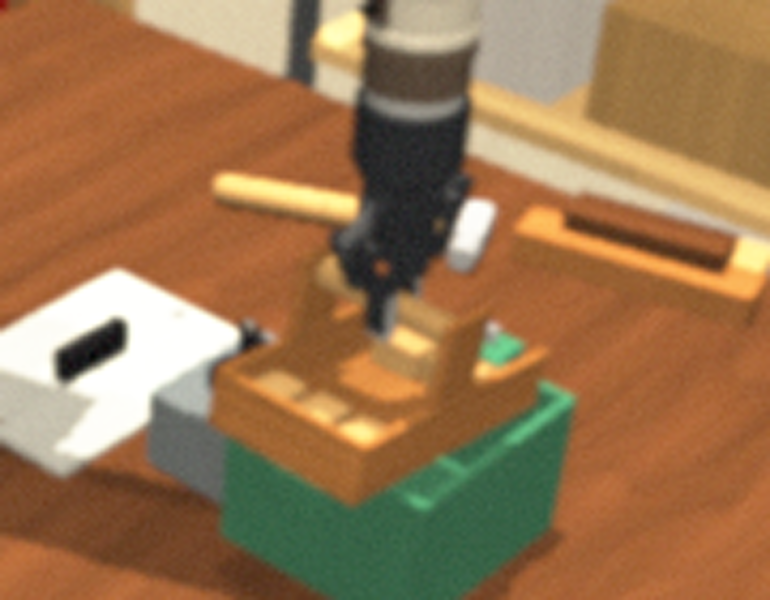

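```bash
cat > pred.py <<'E'
from h import *
s=cam('scene')
def tp(H,th,X,yaw=89.4):  # tote pt (x,y,z) -> world, pivot handle H, front-down th deg
    a=np.radians(th); x,y,z=X[0]+.010,X[1],X[2]-.092
    xr=x*np.cos(a)+z*np.sin(a); zr=-x*np.sin(a)+z*np.cos(a); b=np.radians(yaw)
    return np.array([H[0]+xr*np.cos(b)-y*np.sin(b),H[1]+xr*np.sin(b)+y*np.cos(b),H[2]+zr])
E
python3 -c "
from pred import *
for dz in(0,.005,.01):
 for th in(0,4,8):
  H=(.6091,.2174,.216+dz)
  print(dz,th,[((proj(s,tp(H,th,X))-[230,60])*[770/180,600/140]).round().tolist() for X in((-.11,-.065,0),(-.11,.065,.045),(-.11,-.065,.045),(.11,-.065,.045),(.015,-.065,.11),(-.035,-.065,.11))])
"
```

```text
0 0 [[366.0, 516.0], [222.0, 383.0], [372.0, 461.0], [559.0, 331.0], [495.0, 304.0], [452.0, 333.0]]
0 4 [[361.0, 511.0], [220.0, 376.0], [370.0, 455.0], [555.0, 343.0], [496.0, 306.0], [453.0, 330.0]]
0 8 [[357.0, 506.0], [218.0, 369.0], [369.0, 447.0], [550.0, 354.0], [497.0, 307.0], [455.0, 327.0]]
0.005 0 [[366.0, 510.0], [223.0, 377.0], [373.0, 455.0], [560.0, 325.0], [496.0, 297.0], [453.0, 326.0]]
0.005 4 [[362.0, 505.0], [220.0, 370.0], [371.0, 448.0], [556.0, 337.0], [497.0, 299.0], [454.0, 323.0]]
0.005 8 [[357.0, 500.0], [218.0, 362.0], [370.0, 441.0], [551.0, 348.0], [498.0, 301.0], [456.0, 321.0]]
0.01 0 [[367.0, 504.0], [223.0, 371.0], [374.0, 449.0], [562.0, 319.0], [498.0, 291.0], [453.0, 320.0]]
0.01 4 [[362.0, 499.0], [221.0, 364.0], [372.0, 442.0], [557.0, 331.0], [498.0, 293.0], [455.0, 317.0]]
0.01 8 [[358.0, 494.0], [219.0, 356.0], [370.0, 435.0], [552.0, 343.0], [499.0, 294.0], [457.0, 314.0]]
```

>>> apply_moves(commands=[[0,0.2,0.13,0],[0,0.2,0.13,0],[0,0.2,0.13,0],[0,0.2,0.13,0],[0,0.2,0.13,0]])

```text
clock: 38.07
eef_pos: [0.6069, 0.2335, 0.1685]
tool_rot: [0.006, 1.0, 0.001, 0.001]
ft_force: [-1.4, -0.0, 2.0]
grip_width: 0.0189
grasp_force: 88.1
```

>>> apply_moves(commands=[[0,0.17,-0.05,0],[0,0.17,-0.08,0],[0,0.17,-0.08,0],[0,0.17,-0.08,0],[0,0.17,-0.08,0]])

```text
clock: 38.48
eef_pos: [0.6064, 0.2499, 0.1737]
tool_rot: [0.006, 1.0, -0.0, -0.001]
ft_force: [0.9, 0.6, -3.6]
grip_width: 0.0188
grasp_force: 83.2
```

```bash
python3 tilt.py
```

```text
clk 38.5 p [0.6064 0.2499 0.1737] phi 89.29 tilt 0.07 w 0.0188 gf 83 F [ 0.9  0.6 -3.6] j [0.39 0.58 0.39 1.39 0.   0.4 ]
```

>>> apply_moves(commands=[[0,0.17,-0.08,0],[0,0.17,-0.08,0],[0,0.17,-0.08,0],[0,0.17,-0.08,0],[0,0.17,-0.08,0]])

```text
clock: 38.95
eef_pos: [0.6068, 0.2665, 0.1825]
tool_rot: [0.006, 1.0, -0.001, 0.0]
ft_force: [2.2, -5.8, -4.0]
grip_width: 0.0188
grasp_force: 67.1
```

>>> apply_moves(commands=[[0,0.17,-0.05,0],[0,0.17,-0.05,0],[0,0.17,-0.05,0],[0,0,0,0],[0,0,0,0]])

```text
clock: 39.37
eef_pos: [0.6068, 0.2744, 0.185]
tool_rot: [0.006, 1.0, -0.003, -0.0]
ft_force: [0.6, -7.0, -2.3]
grip_width: 0.0186
grasp_force: 61.2
```

```bash
python3 tilt.py
```

```text
clk 39.4 p [0.6068 0.2744 0.185 ] phi 89.26 tilt 0.33 w 0.0186 gf 61 F [ 0.6 -7.  -2.3] j [ 0.43  0.6   0.46  1.43 -0.01  0.44]
```

>>> apply_moves(commands=[[0,0.18,-0.1,0],[0,0.18,-0.1,0],[0,0.18,-0.1,0],[0,0.18,-0.1,0],[0,0.18,-0.1,0]])

```text
clock: 39.83
eef_pos: [0.6066, 0.2918, 0.1936]
tool_rot: [0.007, 1.0, -0.004, -0.001]
ft_force: [1.3, -8.9, -5.3]
grip_width: 0.0187
grasp_force: 59.1
```

>>> apply_moves(commands=[[0,0.18,-0.08,0],[0,0.18,-0.08,0],[0,0.18,-0.08,0],[0,0.18,-0.08,0],[0,0.18,-0.08,0]])

```text
clock: 40.25
eef_pos: [0.6064, 0.3089, 0.2007]
tool_rot: [0.007, 1.0, -0.005, -0.002]
ft_force: [1.9, -7.8, -6.8]
grip_width: 0.0189
grasp_force: 68.3
```

>>> apply_moves(commands=[[0,0.18,-0.04,0],[0,0.18,-0.04,0],[0,0.18,-0.04,0],[0,0.18,-0.04,0],[0,0.18,-0.04,0]])

```text
clock: 40.67
eef_pos: [0.6067, 0.3267, 0.2046]
tool_rot: [0.007, 1.0, -0.005, -0.002]
ft_force: [1.9, -7.1, -8.2]
grip_width: 0.0189
grasp_force: 72.8
```

```bash
python3 tilt.py
```

```text
clk 40.7 p [0.6067 0.3267 0.2046] phi 89.21 tilt 0.63 w 0.0189 gf 73 F [ 1.9 -7.1 -8.2] j [ 0.5   0.66  0.61  1.53 -0.01  0.51]
```

>>> apply_moves(commands=[[0,0.18,0,0],[0,0.18,0,0],[0,0.18,0,0],[0,0.18,0,0],[0,0.18,0,0]])

```text
clock: 41.13
eef_pos: [0.6071, 0.3452, 0.2055]
tool_rot: [0.007, 1.0, -0.004, -0.002]
ft_force: [0.6, -7.0, -5.0]
grip_width: 0.0189
grasp_force: 68.6
```

>>> apply_moves(commands=[[0,0.18,0.03,0],[0,0.18,0.03,0],[0,0.18,0.03,0],[0,0.18,0.03,0],[0,0.18,0.03,0]])

```text
clock: 41.55
eef_pos: [0.6073, 0.36, 0.2033]
tool_rot: [0.007, 1.0, -0.008, -0.001]
ft_force: [-2.2, -18.4, 2.3]
grip_width: 0.0187
grasp_force: 61.8
```

>>> apply_moves(commands=[[0,0.18,0.03,0],[0,0.18,0.03,0],[0,0,0,0],[0,0,0,0],[0,0,0,0]])

```text
clock: 41.97
eef_pos: [0.6076, 0.3621, 0.2028]
tool_rot: [0.008, 1.0, -0.012, -0.001]
ft_force: [-3.0, -23.4, 4.9]
grip_width: 0.0185
grasp_force: 63.7
```

```bash
python3 tilt.py; python3 -c "
from pred import *
t=cam('top')
cv2.imwrite('pics/s11.png',np.hstack([cv2.resize(s['image'][60:220,230:390],(480,480)),cv2.resize(t['image'][120:220,80:180],(320,480))]))"
```

```text
clk 42.0 p [0.6076 0.3621 0.2028] phi 89.05 tilt 1.39 w 0.0185 gf 64 F [ -3.  -23.4   4.9] j [ 0.55  0.71  0.7   1.57 -0.02  0.56]
```

```bash
python3 -c "
from m import *
for n,roi in(('scene',(250,80,400,220)),('top',(80,110,220,220))):
  c=cam(n)
  for lo in((15,50,190),(18,50,110)):
    print(n,lo)
    for a,r in rects(c['image'],lo,(34,135,255),12,roi): print(a,np.round(r[0]),np.round(r[1]),ray(c,*r[0],.05).round(3),ray(c,*r[0],.3).round(3)[:2])
"
```

```text
scene (15, 50, 190)
112.5 [298. 105.] [36.  4.] [0.284 0.534 0.05 ] [0.554 0.167]
434.5 [381. 101.] [41. 16.] [0.499 0.79  0.05 ] [0.71  0.352]
143.5 [324.  84.] [ 7. 40.] [0.244 0.755 0.05 ] [0.526 0.327]
scene (18, 50, 110)
61.5 [336. 166.] [ 7. 13.] [0.622 0.304 0.05 ] [0.799 0.001]
110.5 [298. 105.] [35.  4.] [0.283 0.535 0.05 ] [0.554 0.168]
394.5 [381. 101.] [40. 16.] [0.497 0.79  0.05 ] [0.708 0.352]
33.0 [338.  84.] [ 7. 13.] [0.285 0.796 0.05 ] [0.555 0.356]
66.0 [314.  83.] [ 6. 20.] [0.211 0.729 0.05 ] [0.502 0.308]
top (15, 50, 190)
top (18, 50, 110)
16.5 [ 84. 170.] [7. 7.] [0.609 0.437 0.05 ] [0.555 0.335]
18.0 [ 92. 136.] [11.  3.] [0.707 0.424 0.05 ] [0.631 0.325]
```

View pics/s11.png

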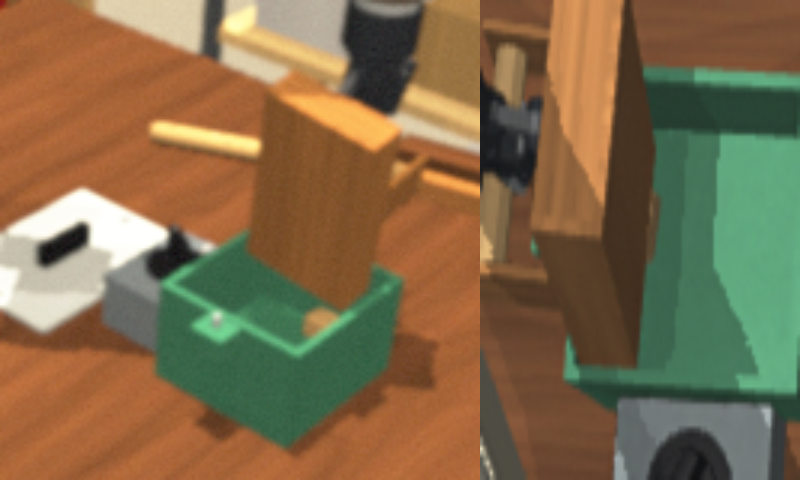

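>>> apply_moves(commands=[[0,-0.3,-0.1,0],[0,-0.5,-0.1,0],[0,-0.5,-0.1,0],[0,-0.5,0,0],[0,-0.5,0,0]])

```text
clock: 42.63
eef_pos: [0.6074, 0.3284, 0.2098]
tool_rot: [0.006, 1.0, 0.001, 0.0]
ft_force: [0.1, -0.4, -3.3]
grip_width: 0.0189
grasp_force: 64.6
```

>>> apply_moves(commands=[[0,0,-0.4,0],[0,0.6,0,0],[0,-0.6,0,0],[0,0.6,0,0],[0,-0.6,0,0]])

```text
clock: 43.05
eef_pos: [0.6069, 0.3322, 0.2177]
tool_rot: [0.004, 1.0, 0.002, 0.0]
ft_force: [-0.5, -0.5, -3.7]
grip_width: 0.0186
grasp_force: 64.6
```

>>> apply_moves(commands=[[0,0,-0.5,0],[0,0,-0.5,0],[0,0,0,0],[0,0,0,0],[0,0,0,0]])

```text
clock: 43.47
eef_pos: [0.6073, 0.3287, 0.2372]
tool_rot: [0.006, 1.0, 0.0, 0.0]
ft_force: [0.8, 0.5, -2.4]
grip_width: 0.0189
grasp_force: 64.6
```

```bash
cat > blk.py <<'E'
from m import *
for n,roi in(('scene',(290,110,370,200)),('top',(100,110,220,220))):
  c=cam(n)
  for lo,hi in(((15,50,190),(34,135,255)),((15,50,90),(34,150,255))):
    print(n,lo)
    for a,r in rects(c['image'],lo,hi,12,roi): print(a,np.round(r[0]),np.round(r[1]),ray(c,*r[0],.05).round(3))
E
python3 tilt.py; python3 blk.py; python3 -c "
from h import *
# green mask bbox & wood silhouette of tote in scene: report wood pixels column profile
s=cam('scene');h=cv2.cvtColor(s['image'],cv2.COLOR_BGR2HSV)
m=cv2.inRange(h,np.array((10,120,70)),np.array((20,255,255)))
g=cv2.inRange(h,np.array((60,80,30)),np.array((90,255,255)))
for v in range(70,200,5): print(v,''.join('G' if g[v,u] else ('w' if m[v,u] and h[v,u,2]>150 else ('d' if m[v,u] else '.')) for u in range(270,400,2)))
"
```

```text
clk 43.5 p [0.6073 0.3287 0.2372] phi 89.35 tilt 0.04 w 0.0189 gf 65 F [ 0.8  0.5 -2.4] j [0.5  0.65 0.68 1.6  0.   0.51]
scene (15, 50, 190)
scene (15, 50, 90)
474.0 [338. 155.] [53. 37.] [0.593 0.36  0.05 ]
top (15, 50, 190)
top (15, 50, 90)
22.0 [139. 187.] [4. 9.] [0.568 0.28  0.05 ]
30.5 [102. 132.] [ 3. 13.] [0.722 0.398 0.05 ]
70 www..............w....w...........................wwdwwwwwwwwwwww
75 wwwwwwwww............wwwww..ww....................wdwwdwdwwwdwwww
80 wwwwwwwwwwwwwwww........wwwwwwww.w...............wddwwwwdwwwwwwww
85 wwwwwwwwwwwwwwwwwwwwwwwwwwwwwwwwww...........wwwwwddwwwwwwdwwwwww
90 wwwwwwwwwwwwwwdwwwwwwddddwwwwwwwwwwwwwwd....w..wwwwwwwwwwdwwwwwww
95 wwwwwwwwwwwwwwwwwwwwdddddddddwwwwwwwwwwwwww...wwwwwwwwwwwwwwwwwww
100 wwwwwwwwwwwwwwwwwwwwddddddddddddddwwwwwwwwww........wwwwwwwwwwwww
105 wwwwwwwwww.........wwdddddddddddddddddwwwdddwww.w..........wwwwww
110 wwwwwwwwwwddddddwwwwdddddddddddddddddddddddwwwwddwwwwwwwww.......
115 wwwwwwwwwwwwwwwwwwwwdddddddddddddddddddddddwddddwwwdddddddwwwwwww
120 wwwwwwwwwwwwwwwwwwwdddddddddddddddddddddddddddddwwwwwwwwwwwdd.dd.

[... 349 characters left out ...]

150 .........GGGGGGGGGGGG.wwwwwwddddddddddd.GGGG.dwwwwwwwwwwwwwwwwwww
155 .......GGGGGGGGGGGGGGG.wwwwwwwwwddddd.GGGGGGGGGdwwwwwwwwwwwwwwwww
160 .......GGGGGGGGGGGGGGG.wwww..wwwwwwwww.GGGGGGG.dwwwwwwwwwwwwwwwww
165 .......GGGGGGGG..GGGGG.dwwww.G.wwwdww.GGGGGGGGdwwwwwwwwwwwwwwwwww
170 .......GGGGGGGGGGGGGGGGG.ww.GG.ww.GGGGGGGGGGG.wwwwwwwwwwwwwwwwwww
175 ddd....GGGGGGGGGGGGGGGGGGGGGGGGGGGGGGGGGGGGGGdwwwwwwwwwwwwwwwwwww
180 dddddd.GGGGGGGGGGGGGGGGGGGGGGGGGGGGGGGGGGGGGGdddddwwwwwwwwwwwwwww
185 wwwwwwd.GGGGGGGGGGGGGGGGGGGGGGGGGGGGGGGGGG.dddddddwwwwwwwwwwwwwww
190 wwwwwwwwwwd.GGGGGGGGGGGGGGGGGGGGGGGGGGG.ddddddddddwwwwwwwwwwwwwww
195 wwwwwwwwwwwwwwd.GGGGGGGGGGGGGGGGGGGG.dddddddddddddwwwwwwwwwwwwwww
```

>>> apply_moves(commands=[[0,-0.5,0.1,0],[0,-0.8,0.2,0],[0,-0.8,0.3,0],[0,-0.8,0.3,0],[0,-0.8,0.3,0]])

```text
clock: 44.08
eef_pos: [0.6062, 0.2535, 0.2125]
tool_rot: [0.006, 1.0, -0.0, -0.0]
ft_force: [0.1, 0.1, -2.5]
grip_width: 0.0185
grasp_force: 64.6
```

>>> apply_moves(commands=[[0,-0.6,0,0],[0,-0.4,0,0],[0,-0.3,0,0],[0,-0.2,0,0],[0,-0.2,0,0]])

```text
clock: 44.5
eef_pos: [0.6062, 0.227, 0.217]
tool_rot: [0.004, 1.0, 0.008, 0.002]
ft_force: [-5.0, 14.4, 10.3]
grip_width: 0.0186
grasp_force: 70.2
```

>>> apply_moves(commands=[[0,-0.15,-0.05,0],[0,-0.15,-0.05,0],[0,-0.15,-0.05,0],[0,-0.15,-0.05,0],[0,-0.15,-0.05,0]])

```text
clock: 44.92
eef_pos: [0.6068, 0.2125, 0.2238]
tool_rot: [0.003, 1.0, 0.007, 0.004]
ft_force: [-4.2, 12.6, 9.9]
grip_width: 0.0186
grasp_force: 74.9
```

```bash
python3 tilt.py
```

```text
clk 44.9 p [0.6068 0.2125 0.2238] phi 89.65 tilt 0.95 w 0.0186 gf 75 F [-4.2 12.6  9.9] j [0.33 0.53 0.43 1.47 0.01 0.34]
```

>>> apply_moves(commands=[[0,-0.2,-0.02,0],[0,-0.2,-0.02,0],[0,-0.2,-0.02,0],[0,-0.2,-0.02,0],[0,-0.2,-0.02,0]])

```text
clock: 45.38
eef_pos: [0.6071, 0.1902, 0.2254]
tool_rot: [0.004, 1.0, 0.005, 0.004]
ft_force: [-3.2, 6.6, 6.9]
grip_width: 0.0186
grasp_force: 70.3
```

>>> apply_moves(commands=[[0,-0.2,0,0],[0,-0.2,0,0],[0,-0.2,0,0],[0,-0.2,0,0],[0,-0.2,0,0]])

```text
clock: 45.8
eef_pos: [0.607, 0.1689, 0.2249]
tool_rot: [0.004, 1.0, 0.004, 0.004]
ft_force: [-0.8, 4.1, 7.6]
grip_width: 0.0187
grasp_force: 62.9
```

>>> apply_moves(commands=[[0,-0.2,0,0],[0,-0.2,0,0],[0,-0.2,0,0],[0,-0.2,0,0],[0,-0.2,0,0]])

```text
clock: 46.22
eef_pos: [0.6068, 0.1496, 0.2253]
tool_rot: [0.004, 1.0, 0.005, 0.004]
ft_force: [-2.7, 6.5, 10.3]
grip_width: 0.0184
grasp_force: 69.3
```

```bash
python3 tilt.py
```

```text
clk 46.2 p [0.6068 0.1496 0.2253] phi 89.54 tilt 0.71 w 0.0184 gf 69 F [-2.7  6.5 10.3] j [0.24 0.49 0.37 1.45 0.01 0.25]
```

>>> apply_moves(commands=[[0,-0.2,0,0],[0,-0.2,0,0],[0,-0.2,0,0],[0,-0.2,0,0],[0,-0.2,0,0]])

```text
clock: 46.68
eef_pos: [0.6066, 0.1296, 0.2239]
tool_rot: [0.004, 1.0, 0.005, 0.003]
ft_force: [-1.4, 6.5, 2.3]
grip_width: 0.0185
grasp_force: 81.2
```

>>> apply_moves(commands=[[0,-0.2,0,0],[0,-0.2,0,0],[0,-0.2,0,0],[0,-0.2,0,0],[0,-0.2,0,0]])

```text
clock: 47.1
eef_pos: [0.6062, 0.109, 0.2227]
tool_rot: [0.004, 1.0, 0.004, 0.003]
ft_force: [0.2, 5.4, 0.9]
grip_width: 0.0189
grasp_force: 87.4
```

>>> apply_moves(commands=[[0,-0.2,0.05,0],[0,-0.2,0.05,0],[0,-0.2,0.05,0],[0,-0.2,0.05,0],[0,-0.2,0.05,0]])

```text
clock: 47.52
eef_pos: [0.606, 0.0889, 0.2177]
tool_rot: [0.005, 1.0, 0.004, 0.003]
ft_force: [-0.5, 4.6, 1.9]
grip_width: 0.0188
grasp_force: 88.4
```

```bash
python3 tilt.py
```

```text
clk 47.5 p [0.606  0.0889 0.2177] phi 89.46 tilt 0.53 w 0.0188 gf 88 F [-0.5  4.6  1.9] j [0.14 0.47 0.32 1.42 0.01 0.15]
```

>>> apply_moves(commands=[[0,-0.2,0.1,0],[0,-0.2,0.1,0],[0,-0.2,0.1,0],[0,-0.2,0.1,0],[0,-0.2,0.1,0]])

```text
clock: 47.98
eef_pos: [0.6047, 0.0653, 0.2056]
tool_rot: [0.006, 1.0, 0.0, 0.001]
ft_force: [0.2, 3.9, 2.2]
grip_width: 0.0186
grasp_force: 75.4
```

>>> apply_moves(commands=[[0,-0.2,0.15,0],[0,-0.2,0.15,0],[0,-0.2,0.15,0],[0,-0.2,0.15,0],[0,-0.2,0.15,0]])

```text
clock: 48.4
eef_pos: [0.6041, 0.0453, 0.1902]
tool_rot: [0.006, 1.0, 0.001, 0.0]
ft_force: [-0.2, 3.1, 3.5]
grip_width: 0.0188
grasp_force: 73.8
```

```bash
python3 tilt.py; python3 blk.py|tail -4
```

```text
clk 48.4 p [0.6041 0.0453 0.1902] phi 89.33 tilt 0.09 w 0.0188 gf 74 F [-0.2  3.1  3.5] j [0.07 0.47 0.25 1.35 0.   0.09]
148.5 [125. 184.] [27. 10.] [0.574 0.321 0.05 ]
72.0 [128. 159.] [9. 9.] [0.645 0.316 0.05 ]
top (15, 50, 90)
527.5 [128. 175.] [43. 22.] [0.599 0.314 0.05 ]
```

>>> apply_moves(commands=[[0,-0.1,-0.3,0],[0,-0.4,-0.6,0],[0,-0.6,-0.6,0],[0,-0.8,-0.3,0],[0,-0.8,0,0]])

```text
clock: 48.97
eef_pos: [0.6031, -0.011, 0.2266]
tool_rot: [0.006, 1.0, -0.002, -0.0]
ft_force: [-0.0, 0.4, -1.6]
grip_width: 0.0185
grasp_force: 72.8
```

>>> apply_moves(commands=[[0,-0.8,0,0],[0,-0.8,0,0],[0,-0.6,0.2,0],[0,-0.3,0.5,0],[0,0,0.8,0]])

```text
clock: 49.38
eef_pos: [0.603, -0.0612, 0.1958]
tool_rot: [0.007, 1.0, -0.001, 0.0]
ft_force: [-0.3, 1.1, -2.9]
grip_width: 0.0188
grasp_force: 72.7
```

>>> apply_moves(commands=[[0,0,0.8,0],[0,0,0.8,0],[0,0,0.8,0],[0,0,0.8,0],[0,0,0.8,0]])

```text
clock: 49.8
eef_pos: [0.6014, -0.059, 0.1135]
tool_rot: [0.006, 1.0, -0.001, -0.002]
ft_force: [-0.5, 1.0, -3.4]
grip_width: 0.0187
grasp_force: 72.7
```

```bash
python3 -c "
from g import *
go(.604,-.06,.068)"
```

```text
clk 49.8 p [ 0.6014 -0.059   0.1135] phi 89.33 tilt 0.20 w 0.0187 gf 73 F [-0.5  1.  -3.4] j [-0.1   0.51  0.12  1.18 -0.   -0.09]
roll units 0.0 rows>= 0.0
units [-0.129, -0.047, 2.277]
```

>>> apply_moves(commands=[[0,0,0.5,0],[0,0,0.4,0],[0,0,0.3,0],[0,0,0.25,0],[0,0,0.2,0]])

```text
clock: 50.22
eef_pos: [0.603, -0.0589, 0.083]
tool_rot: [0.006, 1.0, -0.0, 0.0]
ft_force: [-0.1, 0.4, -2.4]
grip_width: 0.0189
grasp_force: 72.7
```

>>> apply_moves(commands=[[0,0,0.2,0],[0,0,0.15,0],[0,0,0.1,0],[0,0,0.1,0],[0,0,0,0]])

```text
clock: 50.63
eef_pos: [0.6027, -0.0588, 0.0719]
tool_rot: [0.006, 1.0, -0.0, -0.0]
ft_force: [-0.1, 0.5, -2.7]
grip_width: 0.0188
grasp_force: 72.7
```

```bash
python3 tilt.py
```

```text
clk 50.6 p [ 0.6027 -0.0588  0.0719] phi 89.32 tilt 0.01 w 0.0188 gf 73 F [-0.1  0.5 -2.7] j [-0.1   0.54  0.06  1.09 -0.   -0.09]
```

Lower to contact, release, and rise.

>>> apply_moves(commands=[[0,0,0.1,0],[0,0,0.1,0],[0,0,0.1,0],[0,0,0.1,0],[0,0,0,0]])

```text
clock: 51.1
eef_pos: [0.6025, -0.0572, 0.0664]
tool_rot: [0.005, 1.0, 0.001, 0.0]
ft_force: [-5.8, 5.1, 11.9]
grip_width: 0.0189
grasp_force: 74.5
```

>>> apply_moves(commands=[[0,0,0,0],[0,0,0,0],[0,0,0,0],[0,0,0,0],[0,0,0,0]], claw=0.3)

```text
clock: 51.52
eef_pos: [0.6028, -0.059, 0.0639]
tool_rot: [0.006, 1.0, -0.0, -0.0]
ft_force: [-0.3, -0.5, -0.9]
grip_width: 0.06
grasp_force: 0.0
```

>>> apply_moves(commands=[[0,0,-0.6,0],[0,0,-0.9,0],[0,0,-0.9,0],[0,0,-0.9,0],[0,0,-0.9,0]])

```text
clock: 51.93
eef_pos: [0.6027, -0.059, 0.1486]
tool_rot: [0.006, 1.0, -0.0, -0.0]
ft_force: [-0.5, -0.3, -0.0]
grip_width: 0.0598
grasp_force: 0.0
```

>>> apply_moves(commands=[[0.6,0.6,-0.9,0.1],[1,0.8,-0.9,0.119],[1,0.8,0,0.119],[1,0.8,0,0.119],[1,0.8,0,0.119]])

```text
clock: 52.35
eef_pos: [0.5335, 0.0378, 0.1846]
tool_rot: [0.306, 0.952, 0.0, 0.0]
ft_force: [-0.6, 0.7, -0.4]
grip_width: 0.0595
grasp_force: 0.0
```

>>> apply_moves(commands=[[0,0,0,0.119],[0,0,0,0.119],[0,0,0,0.119],[0,0,0,0.119],[0,0,0,0.119]])

```text
clock: 52.77
eef_pos: [0.5343, 0.0375, 0.184]
tool_rot: [0.583, 0.813, -0.0, -0.0]
ft_force: [-0.4, -0.1, 0.6]
grip_width: 0.0599
grasp_force: 0.0
```

```bash
python3 -c "
from look import *
go(.2945,.251,.10,-.62)
print('blocks'); 
for lo,hi in(((15,50,190),(34,135,255)),((15,50,90),(34,150,255))):
  for a,r in rects(c['image'],lo,hi,12,(100,110,220,220)): print(a,np.round(r[0]),np.round(r[1]),ray(c,*r[0],.046).round(3))
s=cam('scene')
for a,r in rects(s['image'],(15,50,190),(34,140,255),25,(150,120,350,330)): print('sc',a,np.round(r[0]),world(s,r,.1))
"
```

```text
256.0 [262. 175.] z26 (array([ 0.6163, -0.0578]), array([0.1212, 0.0199]), np.float64(1.2)) z102 [ 0.5998 -0.0553] 1.2
cover (array([0.2962, 0.298 ]), array([0.1786, 0.1711]), np.float64(1.9))
cover (array([0.431 , 0.1536]), array([0.7499, 0.3813]), np.float64(4.2))
clk 52.8 p [0.5343 0.0374 0.184 ] phi 18.49 tilt 0.01 w 0.0597 gf 0 F [-0.1 -0.   0.7] j [ 0.07  0.33  0.03  1.27 -0.    1.32]
roll units 0.3184 rows>= 2.6910404744436263
units [10.548, -12.104, 4.198]
blocks
53.5 [135. 185.] [ 9. 11.] [0.572 0.293 0.046]
174.0 [125. 184.] [27. 10.] [0.575 0.322 0.046]
74.0 [128. 159.] [9. 9.] [0.645 0.317 0.046]
546.5 [128. 175.] [43. 22.] [0.6   0.315 0.046]
sc 117.0 [288. 261.] (array([ 0.8006, -0.1575]), array([0.0533, 0.0354]), np.float64(125.0))
sc 161.0 [253. 204.] (array([ 0.595 , -0.0619]), array([0.1106, 0.0255]), np.float64(178.9))
sc 43.0 [320. 163.] (array([0.6117, 0.2248]), array([0.0441, 0.0297]), np.float64(158.4))
sc 161.5 [330. 154.] (array([0.6042, 0.2844]), array([0.1082, 0.0513]), np.float64(5.8))
sc 89.5 [165. 144.] (array([ 0.1847, -0.0405]), array([0.1257, 0.0986]), np.float64(124.2))
```

>>> apply_moves(commands=[[0,0,0,0.107],[0,0,0,0.107],[0,0,0,0.105],[0.7,-0.8,0,0],[0.7,-0.8,0,0]])

```text
clock: 53.28
eef_pos: [0.5025, 0.0652, 0.1837]
tool_rot: [0.707, 0.707, -0.0, -0.0]
ft_force: [-0.0, 0.5, -0.3]
grip_width: 0.0599
grasp_force: 0.0
```

>>> apply_moves(commands=[[0.7,-0.8,0,0],[0.7,-0.8,0,0],[0.7,-0.8,0,0],[0.7,-0.8,0,0],[0.7,-0.8,0,0]])

```text
clock: 53.7
eef_pos: [0.4217, 0.1361, 0.1841]
tool_rot: [0.706, 0.708, 0.0, 0.0]
ft_force: [-0.4, 0.5, 0.2]
grip_width: 0.0597
grasp_force: 0.0
```

>>> apply_moves(commands=[[0.7,-0.8,0,0],[0.7,-0.8,0,0],[0.7,-0.8,0,0],[0.7,-0.8,0,0],[0.7,-0.8,0,0]])

```text
clock: 54.12
eef_pos: [0.3418, 0.2063, 0.1842]
tool_rot: [0.706, 0.708, 0.0, 0.0]
ft_force: [0.1, 0.5, 0.2]
grip_width: 0.06
grasp_force: 0.0
```

>>> apply_moves(commands=[[0.7,-0.8,0.5,0],[0.7,-0.8,0.8,0],[0.7,-0.8,0.8,0],[0,0,0.8,0],[0,0,0.8,0]])

```text
clock: 54.53
eef_pos: [0.2939, 0.2486, 0.1096]
tool_rot: [0.705, 0.709, 0.0, 0.0]
ft_force: [0.2, -0.1, 0.5]
grip_width: 0.0599
grasp_force: 0.0
```

```bash
python3 -c "
from look import *
go(.2945,.251,.003,-.62)
s=cam('scene')
for a,r in rects(s['image'],(0,0,0),(180,255,60),40,(200,100,350,200)): print('grip',a,np.round(r[0]), ray(s,*r[0],.021))"
```

```text
275.0 [263. 175.] z26 (array([ 0.6151, -0.0586]), array([0.1242, 0.0222]), np.float64(179.4)) z102 [ 0.5986 -0.056 ] 179.4
cover (array([0.1539, 0.4732]), array([0.3199, 0.1732]), np.float64(33.6))
cover (array([0.2957, 0.2518]), array([0.254 , 0.1777]), np.float64(89.4))
cover (array([0.4746, 0.2681]), array([0.1387, 0.1078]), np.float64(89.3))
clk 54.6 p [0.2925 0.2469 0.1069] phi 0.20 tilt 0.25 w 0.0597 gf 0 F [-1.5 -0.5 -1.9] j [ 0.7   0.11 -0.47  0.99 -0.    2.27]
roll units 0.0137 rows>= 0.11573542710985688
units [0.207, 0.096, 5.195]
grip 88.0 [287. 146.] [0.40547548 0.31834683 0.021     ]
grip 75.0 [251. 141.] [0.29348544 0.25119575 0.021     ]
grip 101.5 [258. 109.] [0.15541393 0.43998499 0.021     ]
```

>>> apply_moves(commands=[[0.2,0.09,0,0.014],[0,0,0.6,0],[0,0,0.9,0],[0,0,0.9,0],[0,0,0.9,0]])

```text
clock: 55.05
eef_pos: [0.2983, 0.2531, 0.045]
tool_rot: [0.713, 0.701, 0.002, 0.0]
ft_force: [0.2, -0.3, -0.0]
grip_width: 0.0594
grasp_force: 0.0
```

>>> apply_moves(commands=[[0,0,0.9,0],[0,0,0.6,0],[0,0,0.25,0],[0,0,0,0],[0,0,0,0]])

```text
clock: 55.47
eef_pos: [0.2974, 0.2524, 0.0099]
tool_rot: [0.713, 0.701, 0.001, 0.0]
ft_force: [-0.3, 1.1, 0.2]
grip_width: 0.06
grasp_force: 0.0
```

```bash
python3 -c "
from g import *
go(.2945,.251,.004,-.62)"
```

```text
clk 55.5 p [0.2974 0.2524 0.0099] phi -0.93 tilt 0.08 w 0.0600 gf 0 F [-0.3  1.1  0.2] j [ 0.7   0.26 -0.6   0.71 -0.    2.29]
roll units -0.0052 rows>= 0.04407037649175965
units [-0.074, -0.142, 0.295]
```

>>> apply_moves(commands=[[-0.07,-0.14,0,-0.005],[0,0,0.15,0],[0,0,0.13,0],[0,0,0,0],[0,0,0,0]])

```text
clock: 55.88
eef_pos: [0.2936, 0.2505, 0.0036]
tool_rot: [0.711, 0.703, 0.0, 0.0]
ft_force: [0.8, 0.9, 0.1]
grip_width: 0.0599
grasp_force: 0.0
```

```bash
python3 -c "
from g import *
go(.2945,.251,.004,-.62)"
```

```text
clk 55.9 p [0.2936 0.2505 0.0036] phi -0.62 tilt 0.00 w 0.0599 gf 0 F [0.8 0.9 0.1] j [ 0.71  0.27 -0.61  0.69 -0.    2.29]
roll units 0.0 rows>= 0.00022716334908908992
units [0.026, 0.047, -0.021]
```

>>> apply_moves(commands=[[0,0,0,0],[0,0,0,0],[0,0,0,0],[0,0,0,0],[0,0,0,0]], claw=1)

```text
clock: 56.3
eef_pos: [0.294, 0.2506, 0.0038]
tool_rot: [0.711, 0.703, 0.0, 0.0]
ft_force: [0.9, -1.9, 3.8]
grip_width: 0.0167
grasp_force: 59.3
```

>>> apply_moves(commands=[[0,0,0,0],[0,0,-0.2,0],[0,0,-0.4,0],[0,0,-0.8,0],[0,0,-0.9,0]])

```text
clock: 56.72
eef_pos: [0.292, 0.2493, 0.0492]
tool_rot: [0.711, 0.703, -0.002, -0.0]
ft_force: [0.9, -0.6, -4.4]
grip_width: 0.0168
grasp_force: 58.9
```

>>> apply_moves(commands=[[0,0,-0.9,0],[0,0,-0.9,0],[0,0,-0.9,0],[0,0,-0.9,0],[0,0,-0.9,0]])

```text
clock: 57.13
eef_pos: [0.2927, 0.2499, 0.1403]
tool_rot: [0.711, 0.703, -0.001, -0.0]
ft_force: [0.5, 0.8, -4.5]
grip_width: 0.017
grasp_force: 58.9
```

>>> apply_moves(commands=[[0,0,-0.9,0],[0,0,-0.9,0],[0,0,-0.9,0],[0,0,-0.4,0],[0,0,0,0]])

```text
clock: 57.55
eef_pos: [0.2942, 0.2511, 0.2032]
tool_rot: [0.711, 0.703, 0.002, 0.0]
ft_force: [-0.4, 0.6, -4.5]
grip_width: 0.0165
grasp_force: 59.2
```

```bash
python3 -c "
from g import *
go(.6057,.2473,.20,-.62)"
```

```text
clk 57.5 p [0.2942 0.2511 0.2032] phi -0.62 tilt 0.19 w 0.0165 gf 59 F [-0.4  0.6 -4.5] j [ 0.71  0.02 -0.3   1.25  0.    2.29]
roll units 0.0 rows>= 0.00034386477614054434
units [-0.024, 15.575, 0.158]
```

>>> apply_moves(commands=[[0,0.4,0,0],[0,0.8,0,0],[0,0.8,0,0],[0,0.8,0,0],[0,0.8,0,0]])

```text
clock: 57.97
eef_pos: [0.3658, 0.2489, 0.1996]
tool_rot: [0.711, 0.703, -0.002, -0.0]
ft_force: [0.2, 0.5, -4.1]
grip_width: 0.0165
grasp_force: 59.1
```

>>> apply_moves(commands=[[0,0.8,0,0],[0,0.8,0,0],[0,0.8,0,0],[0,0.8,0,0],[0,0.8,0,0]])

```text
clock: 58.38
eef_pos: [0.4459, 0.248, 0.1991]
tool_rot: [0.711, 0.703, -0.002, -0.0]
ft_force: [-0.6, 0.6, -4.9]
grip_width: 0.0168
grasp_force: 59.1
```

>>> apply_moves(commands=[[0,0.8,0,0],[0,0.8,0,0],[0,0.8,0,0],[0,0.8,0,0],[0,0.8,0,0]])

```text
clock: 58.8
eef_pos: [0.5258, 0.2471, 0.1987]
tool_rot: [0.711, 0.703, -0.002, -0.001]
ft_force: [0.6, -0.0, -4.6]
grip_width: 0.0165
grasp_force: 59.1
```

>>> apply_moves(commands=[[0,0.8,0,0],[0,0.8,0,0],[0,0.8,0,0],[0,0.5,0,0],[0,0.3,0,0]])

```text
clock: 59.22
eef_pos: [0.5903, 0.2463, 0.1982]
tool_rot: [0.711, 0.703, -0.002, -0.001]
ft_force: [-0.1, 0.0, -5.1]
grip_width: 0.0167
grasp_force: 59.2
```

>>> apply_moves(commands=[[0,0.15,0.3,0],[0,0,0.5,0],[0,0,0.5,0],[0,0,0.5,0],[0,0,0,0]])

```text
clock: 59.63
eef_pos: [0.59, 0.2465, 0.1616]
tool_rot: [0.711, 0.703, -0.003, -0.001]
ft_force: [-0.8, 0.8, -5.3]
grip_width: 0.017
grasp_force: 59.0
```

```bash
python3 -c "
from g import *
go(.6057,.247,.14,-.62)
from look import *
s=cam('scene'); h=cv2.cvtColor(s['image'],cv2.COLOR_BGR2HSV)
m=cv2.inRange(h,np.array((0,0,170)),np.array((180,60,255)))
cs=max(cv2.findContours(m,0,1)[0],key=lambda q:cv2.contourArea(q) if cv2.pointPolygonTest(q,(330.,175.),True)>-60 else 0); print(cv2.contourArea(cs)); r=cv2.minAreaRect(cs)
z=bot.get_obs()['eef_pos'][2]-.0035+.006
ap=cv2.approxPolyDP(cs,4,True)[:,0]; print([ (p.tolist(),ray(s,*p,z).round(3).tolist()[:2]) for p in ap])
"
```

```text
clk 59.6 p [0.59   0.2465 0.1616] phi -0.60 tilt 0.39 w 0.0170 gf 59 F [-0.8  0.8 -5.3] j [0.4  0.55 0.32 1.34 0.   1.98]
roll units 0.0004 rows>= 0.0033389504483078733
units [0.032, 0.786, 1.082]
255.0 [262. 175.] z26 (array([ 0.6163, -0.0578]), array([0.1212, 0.0199]), np.float64(1.2)) z102 [ 0.5998 -0.0553] 1.2
cover (array([0.6273, 0.2246]), array([0.2062, 0.1574]), np.float64(0.6))
cover (array([0.4332, 0.3553]), array([0.7832, 0.3771]), np.float64(8.2))
2169.0
[([268, 149], [0.51, 0.093]), ([279, 148], [0.53, 0.12]), ([319, 169], [0.679, 0.118]), ([367, 134], [0.678, 0.369]), ([340, 122], [0.576, 0.37]), ([328, 138], [0.603, 0.266]), ([314, 145], [0.596, 0.205]), ([310, 137], [0.56, 0.232]), ([315, 125], [0.528, 0.299]), ([310, 121], [0.502, 0.307])]
```

>>> apply_moves(commands=[[0.03,0.4,0.1,0],[0,0.38,0.2,0],[0,0,0.2,0],[0,0,0.1,0],[0,0,0,0]])

```text
clock: 60.15
eef_pos: [0.6078, 0.2474, 0.1524]
tool_rot: [0.711, 0.703, -0.001, -0.0]
ft_force: [-0.3, -0.0, -4.8]
grip_width: 0.0166
grasp_force: 59.3
```

>>> apply_moves(commands=[[0,0,0,0],[0,0,0,0],[0,0,0,0],[0,0,0,0],[0,0,0,0]])

```text
clock: 60.57
eef_pos: [0.6082, 0.2478, 0.1538]
tool_rot: [0.711, 0.703, 0.0, 0.0]
ft_force: [0.1, -0.9, -3.5]
grip_width: 0.0169
grasp_force: 59.3
```

```bash
python3 -c "
from g import *
go(.6057,.2470,.124,-.62)
cam('top');go();cam('top');go();cam('top');go()"
```

```text
clk 60.6 p [0.6082 0.2478 0.1538] phi -0.62 tilt 0.02 w 0.0169 gf 59 F [ 0.1 -0.9 -3.5] j [0.39 0.59 0.36 1.34 0.   1.97]
roll units 0.0001 rows>= 0.0006629766990949719
units [-0.039, -0.123, 1.489]
clk 60.6 p [0.6082 0.2477 0.1538] phi -0.62 tilt 0.02 w 0.0166 gf 59 F [ 0.4 -0.6 -4.9] j [ 0.39  0.59  0.36  1.34 -0.    1.97]
clk 60.7 p [0.6082 0.2477 0.1537] phi -0.62 tilt 0.02 w 0.0170 gf 59 F [ 0.8 -0.7 -3.6] j [ 0.39  0.59  0.36  1.34 -0.    1.97]
clk 60.7 p [0.6082 0.2477 0.1537] phi -0.62 tilt 0.01 w 0.0170 gf 59 F [-0.4  0.5 -4.6] j [ 0.39  0.59  0.36  1.34 -0.    1.97]
```

>>> apply_moves(commands=[[-0.035,-0.085,0,0],[0,0,0.15,0],[0,0,0.15,0],[0,0,0.15,0],[0,0,0.1,0]])

```text
clock: 61.13
eef_pos: [0.6061, 0.2469, 0.1417]
tool_rot: [0.711, 0.703, -0.0, -0.0]
ft_force: [1.0, 0.4, -4.3]
grip_width: 0.0171
grasp_force: 59.4
```

>>> apply_moves(commands=[[0,0,0.05,0],[0,0,0.05,0],[0,0,0,0],[0,0,0,0],[0,0,0,0]])

```text
clock: 61.55
eef_pos: [0.6066, 0.247, 0.1407]
tool_rot: [0.711, 0.703, 0.0, 0.0]
ft_force: [0.0, -0.1, -4.4]
grip_width: 0.0166
grasp_force: 59.4
```

```bash
python3 -c "
from g import *
go(.6065,.2470,.124,-.62)"
```

```text
clk 61.5 p [0.6066 0.247  0.1407] phi -0.62 tilt 0.02 w 0.0166 gf 59 F [ 0.  -0.1 -4.4] j [ 0.39  0.59  0.33  1.31 -0.    1.97]
roll units -0.0 rows>= 0.0003734424855174823
units [-0.002, -0.005, 0.833]
```

>>> apply_moves(commands=[[0,0,0.05,0],[0,0,0.05,0],[0,0,0.05,0],[0,0,0.05,0],[0,0,0.05,0]])

```text
clock: 61.97
eef_pos: [0.6064, 0.247, 0.1354]
tool_rot: [0.711, 0.703, -0.0, -0.0]
ft_force: [-0.2, 1.0, -3.9]
grip_width: 0.0168
grasp_force: 59.4
```

>>> apply_moves(commands=[[0,0,0.05,0],[0,0,0.05,0],[0,0,0.05,0],[0,0,0,0],[0,0,0,0]])

```text
clock: 62.38
eef_pos: [0.6064, 0.247, 0.1324]
tool_rot: [0.711, 0.703, -0.0, -0.0]
ft_force: [-0.6, 0.7, -4.8]
grip_width: 0.0167
grasp_force: 59.4
```

```bash
python3 -c "
from g import *
go(.6065,.2470,.124,-.62)"
```

```text
clk 62.4 p [0.6064 0.247  0.1324] phi -0.62 tilt 0.01 w 0.0167 gf 59 F [-0.6  0.7 -4.8] j [ 0.39  0.6   0.31  1.29 -0.    1.97]
roll units -0.0 rows>= 0.0002309538742000333
units [0.001, 0.004, 0.42]
```

>>> apply_moves(commands=[[0,0,0.1,0],[0,0,0.1,0],[0,0,0.1,0],[0,0,0.06,0],[0,0,0.05,0]])

```text
clock: 62.8
eef_pos: [0.6063, 0.2469, 0.1239]
tool_rot: [0.711, 0.703, -0.0, -0.0]
ft_force: [-1.3, 0.4, 0.9]
grip_width: 0.0168
grasp_force: 60.2
```

>>> apply_moves(commands=[[0,0,0.05,0],[0,0,0,0],[0,0,0,0],[0,0,0,0],[0,0,0,0]])

```text
clock: 63.22
eef_pos: [0.6063, 0.2469, 0.1239]
tool_rot: [0.711, 0.703, 0.0, 0.0]
ft_force: [-2.7, -1.4, 2.4]
grip_width: 0.0168
grasp_force: 60.1
```

```bash
python3 -c "
from g import *
go(.6065,.2470,.1235,-.62)"
```

```text
clk 63.2 p [0.6063 0.2469 0.1239] phi -0.62 tilt 0.01 w 0.0168 gf 60 F [-2.7 -1.4  2.4] j [ 0.39  0.6   0.3   1.27 -0.    1.97]
roll units -0.0 rows>= 0.0003069866240669168
units [0.005, 0.009, 0.021]
```

>>> apply_moves(commands=[[0,0,0,0],[0,0,0,0],[0,0,0,0],[0,0,0,0],[0,0,0,0]], claw=0.3)

```text
clock: 63.63
eef_pos: [0.6068, 0.2471, 0.1234]
tool_rot: [0.711, 0.703, 0.0, 0.0]
ft_force: [0.4, 0.6, 0.3]
grip_width: 0.0594
grasp_force: 0.0
```

>>> apply_moves(commands=[[0,0,-0.5,0],[0,0,-0.9,0],[0,0,-0.9,0],[0,0,-0.9,0],[0,0,-0.9,0]])

```text
clock: 64.05
eef_pos: [0.6066, 0.247, 0.2071]
tool_rot: [0.711, 0.703, 0.0, 0.0]
ft_force: [0.6, -0.4, -0.7]
grip_width: 0.0602
grasp_force: 0.0
```

>>> apply_moves(commands=[[-0.8,-0.5,0,-0.119],[-0.8,-0.5,0,-0.119],[-0.8,-0.5,0,-0.119],[-0.8,-0.5,0,-0.119],[-0.8,-0.5,0,-0.119]])

```text
clock: 64.47
eef_pos: [0.5768, 0.1583, 0.2065]
tool_rot: [0.458, 0.889, 0.0, 0.0]
ft_force: [-0.3, 0.2, 0.8]
grip_width: 0.0595
grasp_force: 0.0
```

>>> apply_moves(commands=[[-0.9,0,0,-0.1],[-0.9,0,0,0],[-0.9,0,0,0],[-0.9,0,0,0],[-0.9,0,0,0]])

```text
clock: 64.88
eef_pos: [0.6356, 0.0891, 0.2065]
tool_rot: [0.414, 0.91, 0.0, 0.001]
ft_force: [-0.6, 0.6, -0.4]
grip_width: 0.06
grasp_force: 0.0
```

```bash
cat > knob.py <<'E'
from g import *
from m import *
go()
c=cam('top'); im=c['image']; h=cv2.cvtColor(im,cv2.COLOR_BGR2HSV)
print('ctr px',proj(c,(.466,.249,.114)),proj(c,(.466,.249,.08)))
for v in range(205,240): print(v,' '.join('%3d'%h[v,u,2] for u in range(120,168)))
for a,r in rects(im,(0,0,200),(180,40,255),800,(60,110,220,210)): print('cover',a,world(c,r,.126))
for a,r in rects(im,(0,0,0),(180,255,60),60,(110,150,170,175)): print('grip',world(c,r,.156))
for a,r in rects(im,(0,0,0),(180,255,75),100,(115,200,175,245)): print('knob',a,r,world(c,r,.082)[0])
E
python3 knob.py
```

```text
clk 64.9 p [0.6356 0.0891 0.2065] phi 41.07 tilt 0.08 w 0.0600 gf 0 F [-0.6  0.6 -0.4] j [0.14 0.54 0.41 1.44 0.   0.99]
ctr px [142.08340835 221.73820402] [145.29408136 223.03378201]
205  76  70  74 165 170 166 166 169 169 169 167 166 167 169 169 166 151  99 172 211 221 224 228 230 229 229 229 229 230 229 229 229 230 230 229 230 229 230 229 229 230 230 230 230 230 229 230 230
206 124 121  96 163 168 165 165 167 167 168 167 165 167 169 168 165 151  99 172 210 221 224 228 230 230 230 230 229 229 229 229 230 229 229 230 229 230 230 230 229 229 229 230 230 230 229 229 230
207 126 124 116 168 171 165 165 165 166 167 166 165 166 167 168 168 155  98 170 209 221 224 228 229 229 229 229 230 229 230 230 230 230 230 230 229 230 229 229 229 229 230 230 229 229 229 230 229
208 123 122 118 173 171 167 165 165 167 167 165 164 163 165 166 169 154  96 164 210 221 224 228 230 230 229 230 230 229 229 230 229 230 229 230 229 229 229 229 229 229 229 230 229 230 229 229 230
209 124 123 105 173 172 169 167 167 168 166 164 163 163 164 166 168 151  94 162 209 221 223 228 230 229 230 229 230 230 229 229 230 
[... 5405 characters left out ...]
70 170 170 171 171 171 148  96 191 217 222 226 229 230 229 230 230 230 229 230 229 229 229 229 230 229 230 230 229 229 229 230 230 229 230 230 229
238 165 172 167 167 169 170 168 168 168 169 168 170 170 171 172 171 171 146  96 189 218 221 226 229 229 229 229 229 229 229 230 230 229 229 229 230 230 229 230 230 229 230 229 230 229 229 230 229
239 171 174 170 170 172 173 172 170 168 170 171 171 171 172 172 172 171 142  94 181 217 222 225 229 230 230 230 230 229 229 229 230 229 229 230 229 230 230 229 230 229 230 229 229 230 229 229 230
cover 2525.0 (array([0.6089, 0.3229]), array([0.1781, 0.1131]), np.float64(1.9))
cover 7112.5 (array([0.6316, 0.1626]), array([0.2641, 0.2115]), np.float64(4.3))
```

```bash
python3 -c "
from h import *
c=cam('top'); im=np.load('top0.npy'); g=cv2.cvtColor(im,cv2.COLOR_BGR2GRAY)
for v in range(206,240): print(v,' '.join('%3d'%g[v,u] for u in range(126,164)))
print(proj(c,(.466,.249,.114)),proj(c,(.466,.249,.082)),proj(c,(.466,.249,.07)))
"
```

```text
206 189 192 192 192 191 190 192 192 191 190 191 192 192 191 191 189 188 189 191 194 196 193 192 193 192 194 194 194 193 194 193 195 197 198 197 197 196 195
207 188 189 191 191 191 190 191 191 191 191 192 191 192 192 189 189 190 192 194 197 197 195 194 194 194 194 194 191 192 192 194 195 196 197 197 197 195 193
208 190 190 191 192 189 189 189 190 190 191 191 190 193 196 194 194 192 195 197 198 198 197 195 197 197 198 195 191 191 191 193 194 194 197 198 196 195 194
209 191 191 192 193 189 188 188 189 189 190 191 193 197 197 197 193 139 117 116 101 102 108 111 158 163 195 197 195 193 192 194 194 195 196 196 194 195 195
210 191 191 195 193 191 188 187 189 188 190 193 198 193 139 117 106  78  70  69  63  64  69  72  90  82 105 158 192 199 195 194 195 195 195 194 193 194 195
211 189 190 194 192 191 188 188 191 192 194 194 194 129  81  68  66  67  67  71  68  70  70  70  70  66  67  82 117 192 200 196 194 195 195 193 194 194 195
212 188 189 191 191 189 189 190 194 197 192 137 106  72  65  66  68  69  70  71  62  70  73  73  74  72  70  66  70 117 193 200 196 194 192 193 194 195 195
213 189 
[... 3587 characters left out ...]
 193 195 195 195 195 195 195 197 196 197 200 204 198 191 193 191 154 149 151 190 193 192 192 202 200 197 196 197 197 197 197 198 199 197 198 198 199
237 192 192 193 195 195 195 195 196 196 195 195 196 199 201 201 202 202 196 195 195 202 201 201 199 198 196 196 197 197 196 197 198 197 197 197 198 199 199
238 193 193 192 193 192 194 195 196 196 195 193 193 195 197 198 198 199 200 199 199 198 197 197 196 196 197 197 199 197 197 198 197 197 198 198 197 197 196
239 197 195 194 194 195 196 197 197 198 196 192 192 195 196 198 198 199 198 199 200 197 197 196 197 197 198 198 198 199 199 197 198 199 201 200 198 197 198
[142.08340835 221.73820402] [145.11070175 222.95978425] [146.2011039  223.39978578]
```

>>> apply_moves(commands=[[0,0,0,-0.1],[0,0,0,-0.1],[0,0,0,-0.089],[0,0,0,0],[0,0,0,0]], claw=0.45)

```text
clock: 65.4
eef_pos: [0.6347, 0.0904, 0.2059]
tool_rot: [0.273, 0.962, 0.0, 0.0]
ft_force: [0.4, -0.4, 0.1]
grip_width: 0.0469
grasp_force: 0.0
```

```bash
python3 -c "
from g import *
go(.466,.249,.17,58.4)"
```

```text
clk 65.4 p [0.6347 0.0904 0.2059] phi 58.31 tilt 0.03 w 0.0469 gf 0 F [ 0.4 -0.4  0.1] j [0.14 0.54 0.4  1.44 0.   0.69]
roll units -0.0015 rows>= 0.012495046698318957
units [11.341, 2.337, 1.794]
```

>>> apply_moves(commands=[[0.81,0.167,0,0],[0.81,0.167,0,0],[0.81,0.167,0,0],[0.81,0.167,0,0],[0.81,0.167,0,0]])

```text
clock: 65.82
eef_pos: [0.5738, 0.1472, 0.2056]
tool_rot: [0.273, 0.962, 0.0, 0.0]
ft_force: [0.7, -0.0, -0.2]
grip_width: 0.047
grasp_force: 0.0
```

>>> apply_moves(commands=[[0.81,0.167,0,0],[0.81,0.167,0,0],[0.81,0.167,0,0],[0.81,0.167,0,0],[0.81,0.167,0,0]])

```text
clock: 66.23
eef_pos: [0.5135, 0.2039, 0.2058]
tool_rot: [0.273, 0.962, 0.0, 0.0]
ft_force: [0.4, 0.1, 1.0]
grip_width: 0.0471
grasp_force: 0.0
```

>>> apply_moves(commands=[[0.81,0.167,0,0],[0.81,0.167,0,0],[0.81,0.167,0.3,0],[0.81,0.167,0.5,0],[0,0,0.8,0]])

```text
clock: 66.65
eef_pos: [0.465, 0.251, 0.175]
tool_rot: [0.272, 0.962, 0.002, 0.001]
ft_force: [0.6, 0.4, -0.2]
grip_width: 0.0464
grasp_force: 0.0
```

>>> apply_moves(commands=[[0,0,0,0],[0,0,0,0],[0,0,0,0],[0,0,0,0],[0,0,0,0]])

```text
clock: 67.07
eef_pos: [0.467, 0.2484, 0.1743]
tool_rot: [0.273, 0.962, 0.001, 0.001]
ft_force: [-0.1, -0.1, 0.2]
grip_width: 0.0467
grasp_force: 0.0
```

```bash
python3 -c "
from g import *
go(.466,.249,.079,58.4)"
```

```text
clk 67.1 p [0.467  0.2484 0.1743] phi 58.35 tilt 0.10 w 0.0467 gf 0 F [-0.1 -0.1  0.2] j [ 0.49  0.32 -0.01  1.24 -0.    1.04]
roll units -0.0008 rows>= 0.006961276387999975
units [0.058, -0.001, 4.763]
```

>>> apply_moves(commands=[[0.05,0,0.9,0],[0,0,1,0],[0,0,1,0],[0,0,1,0],[0,0,0.5,0]])

```text
clock: 67.48
eef_pos: [0.4645, 0.2482, 0.0835]
tool_rot: [0.273, 0.962, -0.001, -0.001]
ft_force: [-0.1, -0.6, -0.3]
grip_width: 0.047
grasp_force: 0.0
```

>>> apply_moves(commands=[[0,0,0.3,0],[0,0,0,0],[0,0,0,0],[0,0,0,0],[0,0,0,0]])

```text
clock: 67.9
eef_pos: [0.4663, 0.2494, 0.0806]
tool_rot: [0.272, 0.962, 0.001, 0.001]
ft_force: [0.2, 0.6, 0.2]
grip_width: 0.0469
grasp_force: 0.0
```

>>> apply_moves(commands=[[0,0,0,0],[0,0,0,0],[0,0,0,0],[0,0,0,0],[0,0,0,0]], claw=1)

```text
clock: 68.32
eef_pos: [0.4667, 0.2506, 0.0803]
tool_rot: [0.272, 0.962, 0.002, 0.001]
ft_force: [2.5, 4.4, 1.1]
grip_width: 0.013
grasp_force: 60.0
```

```bash
python3 -c "
from g import *
go(.466,.249,.079,-.7)"
```

```text
clk 68.3 p [0.4667 0.2506 0.0803] phi 58.45 tilt 0.25 w 0.0130 gf 60 F [2.5 4.4 1.1] j [ 0.49  0.4  -0.16  1.01  0.    1.04]
roll units 0.9858 rows>= 8.330502581867679
units [-0.079, -0.032, 0.065]
```

>>> apply_moves(commands=[[0,0,0,0.05],[0,0,0,0.1],[0,0,0,0.1],[0,0,0,0.1],[0,0,0,0.1]])

```text
clock: 68.73
eef_pos: [0.4669, 0.2509, 0.0803]
tool_rot: [0.491, 0.871, 0.002, 0.001]
ft_force: [2.9, 5.9, 0.8]
grip_width: 0.013
grasp_force: 59.9
```

>>> apply_moves(commands=[[0,0,0,0.1],[0,0,0,0.1],[0,0,0,0.1],[0,0,0,0.1],[0,0,0,0.1]])

```text
clock: 69.15
eef_pos: [0.4672, 0.251, 0.0803]
tool_rot: [0.7, 0.714, 0.003, -0.0]
ft_force: [4.3, 5.6, -0.3]
grip_width: 0.0132
grasp_force: 59.8
```

>>> apply_moves(commands=[[0,0,0,0.036],[0,0,0,0],[0,0,0,0],[0,0,0,0],[0,0,0,0]])

```text
clock: 69.57
eef_pos: [0.4672, 0.251, 0.0803]
tool_rot: [0.711, 0.703, 0.003, -0.0]
ft_force: [3.8, 6.3, -0.6]
grip_width: 0.0129
grasp_force: 59.8
```

```bash
python3 -c "
from g import *
go(.466,.249,.079,-.7)"
```

```text
clk 69.6 p [0.4672 0.251  0.0803] phi -0.71 tilt 0.32 w 0.0129 gf 60 F [ 3.8  6.3 -0.6] j [ 0.49  0.4  -0.16  1.01  0.    2.08]
roll units -0.0002 rows>= 0.0017507583333888723
units [-0.102, -0.06, 0.066]
```

Release, rise, and move clear to check.

>>> apply_moves(commands=[[0,0,0,0],[0,0,0,0],[0,0,0,0],[0,0,0,0],[0,0,0,0]], claw=0.6)

```text
clock: 69.98
eef_pos: [0.4649, 0.2485, 0.0791]
tool_rot: [0.712, 0.702, -0.001, -0.0]
ft_force: [-0.5, 0.1, -0.2]
grip_width: 0.0343
grasp_force: 0.0
```

>>> apply_moves(commands=[[0,0,-0.4,0],[0,0,-0.8,0],[0,0,-0.9,0],[0,0,-0.9,0],[0,0,-0.9,0]])

```text
clock: 70.4
eef_pos: [0.4652, 0.2488, 0.1587]
tool_rot: [0.712, 0.702, -0.0, 0.0]
ft_force: [0.3, -0.9, 1.0]
grip_width: 0.0342
grasp_force: 0.0
```

>>> apply_moves(commands=[[0,-0.5,-0.9,0],[-0.8,-0.5,0,0],[-0.9,-0.5,0,0],[-0.9,-0.5,0,0],[-0.9,-0.5,0,0]])

```text
clock: 70.82
eef_pos: [0.4139, 0.1789, 0.176]
tool_rot: [0.712, 0.703, 0.0, 0.0]
ft_force: [0.4, -0.5, -0.5]
grip_width: 0.0339
grasp_force: 0.0
```

>>> apply_moves(commands=[[-0.9,0,0,0],[-0.9,0,0,0],[-0.9,0,0,0],[-0.9,0,0,0],[-0.9,0,0,0]])

```text
clock: 71.23
eef_pos: [0.4131, 0.0887, 0.1761]
tool_rot: [0.712, 0.703, 0.0, 0.0]
ft_force: [-0.1, 0.4, 0.3]
grip_width: 0.0345
grasp_force: 0.0
```

>>> apply_moves(commands=[[-0.9,0,0,0],[-0.9,0,0,0],[-0.9,0,0,0],[-0.9,0,0,0],[0,0,0,0]])

```text
clock: 71.65
eef_pos: [0.4121, 0.0154, 0.176]
tool_rot: [0.713, 0.701, -0.0, 0.001]
ft_force: [-0.0, -0.0, 0.2]
grip_width: 0.0342
grasp_force: 0.0
```

```bash
python3 -c "
from g import *
from m import *
go()
c=cam('top'); im=c['image']; g=cv2.cvtColor(im,cv2.COLOR_BGR2GRAY)
for v in range(212,234): print(v,' '.join('%3d'%g[v,u] for u in range(126,164)))
for a,r in rects(im,(0,0,200),(180,40,255),800,(60,110,220,210)): print('cover',a,world(c,r,.126))
for a,r in rects(im,(0,0,0),(180,255,60),60,(110,150,170,175)): print('grip',world(c,r,.156))
for a,r in rects(im,(15,60,190),(32,140,255),100,(200,120,470,320)): print('tote',world(c,r,.102))
for n,p in dict(pl=(101,164),pr=(187,168)).items(): pass
s=cam('scene')
for a,r in rects(s['image'],(0,0,0),(180,255,60),40,(300,120,350,170)): print('gripS',ray(s,*r[0],.141))
"
```

```text
clk 71.7 p [0.4121 0.0154 0.176 ] phi -0.94 tilt 0.08 w 0.0342 gf 0 F [-0.  -0.   0.2] j [ 0.04  0.1  -0.29  1.18 -0.    1.63]
212 169 169 171 171 170 168 170 173 176 173 121  94  64  57  58  61  61  62  63  64  62  64  64  65  64  63  60  64 104 172 179 175 174 173 173 173 176 175
213 169 169 171 171 170 169 172 178 176 123  72  56  58  61  62  61  52  45  43  45  41  46  63  65  66  65  64  61  64 105 172 178 174 172 173 173 174 175
214 171 170 171 171 171 172 175 179 148  78  55  58  60  61  54  58  59  59  60  59  63  61  53  45  61  67  67  66  62  65 105 177 177 173 173 174 174 175
215 170 171 171 171 171 173 179 176 105  58  58  60  54  59  59  60  60  63  63  64  66  65  64  61  47  64  68  68  67  61  66 173 179 175 175 175 176 176
216 171 171 172 171 171 174 176 110  64  56  61  57  57  61  61  63  64  64  65  64  65  66  67  67  65  45  48  68  69  65  63 105 176 179 176 175 176 176
217 172 173 173 172 172 176 175  81  54  58  60  57  59  61  61  62  63  64  65  65  65  67  68  68  71  63  37  67  70  68  63  62 143 178 177 175 175 175
218 172 171 171 171 175 176 148  62  
[... 2032 characters left out ...]
64  60  65  67  67  65  66  58  59  53  50  55  66  68  73  74  75  74  69  59 104 173 179 177 175 175 175 175 175
232 175 173 172 173 176 176 177 180 171 110  66  60  65  66  69  69  68  69  67  67  70  73  73  73  72  72  66  53 104 173 183 179 177 177 178 179 179 176
233 173 172 173 171 172 172 175 178 182 170 109  65  61  64  66  68  68  70  70  71  72  71  71  70  66  67  66 100 168 184 183 179 179 179 180 180 179 178
cover 6293.0 (array([0.608 , 0.2523]), array([0.2599, 0.1766]), np.float64(89.4))
grip (array([0.6043, 0.2465]), array([0.0804, 0.0186]), np.float64(89.2))
tote (array([ 0.5999, -0.0563]), array([0.1133, 0.0197]), np.float64(179.0))
gripS [0.60635984 0.24756208 0.141     ]
```

```bash
python3 -c "
from workcell import bot
print(bot.job_done())"
```

```text
the job is handed in; nothing more can be done
None
```

I carried out every step and handed the job in at about 72 s, but no verdict came back. My last camera measurements show the cover seated, the knob pointer at the white mark and the tote upright and empty on the bench, but the blocks in the hopper, last seen before the cover went on, ran together in the image, so I judged all five were in by blob area instead of counting them.

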